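Load two boards into a spring-lid test jig and hold the lid shut

TASK

Fit the two loose green boards into the open white-rimmed nest of the test jig without dropping them in, the one with the yellow transformer next to the blue battery already there and the one with the heat sink at the other end, both flat on the nest floor with their white connectors towards the robot, the jig's side with the red and green lamps. Then bring the jig's sprung lid, which has a black handle bar for this, down smoothly, without slamming, until it is fully shut and its spring pins press on the boards. Finish while still holding the lid fully down, since it springs open if let go, and leave the battery in its place and everything else on the bench undisturbed.

Things in the scene. Friction and masses are not known exactly. Their poses are not given: they have to be found in the camera images.
- jig: test jig, fixed: grey base 210 x 130 x 45 mm (x, y, z). Origin: centre of its underside; z up, +x to the hinge end, +y (roughly towards the robot) to its side with red and green lamps on top. The shut lid's handle overhangs the -x end. Above the base, hinge cheeks stand at x = +92, y = +-47 mm (to 107 mm above the origin) and stop posts 11 mm thick at x = -98, y = +-54 mm (to 94 mm).
- nest (a point): middle of the nest floor (jig x = -12, y = 0, 45 mm up), axes as the jig's. Open nest with a white rim 8 mm high (12 mm wide along the sides, 8 mm at the ends), inside 148 x 61 mm (x, y). From the hinge end it takes battery, power board, control board, with 2 mm between neighbours and at the ends and 2.5 mm at each side.
- power_bay (a point): where the power board's underside centre belongs: on the nest floor, at jig x = 3, y = 0, 45 mm above the jig's underside; the seated board's axes match the jig's
- control_bay (a point): where the control board's underside centre belongs: on the nest floor, at jig x = -54, y = 0, 45 mm above the jig's underside; the seated board's axes match the jig's
- lid (a joint): angle of the jig's lid, an open aluminium frame: 0 = fully shut, level, on its stop; 1.80 rad = fully open, tilted back past upright, where its spring holds it at the start. The spring always opens it: about 4 N at the handle bar while open, about 12 N when shut with its six spring pins pressed. The pins meet the boards in the last 0.06 rad.
- lid_hinge (a point): middle of the lid's hinge axis, at jig x = +92, y = 0 mm, 97 mm above the jig's underside; the axis runs along the jig's y. The point turns with the lid: its -x points to the handle bar.
- lid_handle (a point): middle of the lid's black round handle bar, 14 mm thick, 116 mm long, along jig y. At lid angle a it is at jig x = 92 - 250 cos(a) mm, 97 + 250 sin(a) mm above the jig's underside. Between bar and lid frame is a 39 mm gap, crossed only by two 9 mm rods, 45 mm either side of this point. The bar is fixed to the lid, so it turns in a grip as the lid swings.
- power_board_c (a point): power board: green circuit board on a flat black carrier, 50 x 56 mm (x, y), 10 mm thick; on its middle a yellow transformer block, 30 x 28 mm (x, y), 10 to 38 mm above the underside: hold it by this, across its y. Around it chips to 3 mm and a white connector (+y edge) to 5.5 mm above the board. This point: board's centre, 19 mm above its underside, z up. Lies flat, 95 to 210 g.
- power_board_plug (a point): centre of the white connector on the power board, at the board's +y edge: x = -17, y = +22.5 mm from the board's centre, 6 mm below the centre point
- control_board_c (a point): control board: green circuit board on a flat black carrier, 60 x 56 mm (x, y), 10 mm thick; on its middle a finned aluminium heat sink, 40 x 28 mm (x, y), 10 to 38 mm above the underside: hold it by this, across its y. Around it chips to 3 mm and a white connector (+y edge) to 5.5 mm above the board. This point: board's centre, 19 mm above its underside, z up. Lies flat, 95 to 210 g.
- control_board_plug (a point): centre of the white connector on the control board, at the board's +y edge: x = -22, y = +22.5 mm from the board's centre, 6 mm below the centre point
- battery_c (a point): blue battery block with a black band, 30 x 56 x 26 mm (its x, y, z), already seated in the hinge end of the nest and loose in it; this point is its centre
- multimeter: digital multimeter, grey, 190 x 88 x 46 mm, lying flat; to be left alone. Origin: centre of its underside
- spare_board: spare blue circuit board with a white connector, 70 x 50 x 19 mm, not part of the job; to be left alone. Origin: centre of its underside
- spool: solder spool standing on its end, black with a silver winding, 54 mm across, 44 mm tall; to be left alone. Origin: centre of its underside
- flux_jar: small amber jar with a black cap, 48 mm across, 50 mm tall; to be left alone. Origin: centre of its underside
- screwdriver: screwdriver with a red handle, 170 mm long, lying flat; to be left alone. Origin: centre of its underside
- mouse: black computer mouse, 105 x 60 x 34 mm; to be left alone. Origin: centre of its underside
Not all that is in view belongs to the job. What is shaped like the part that bears control_board_c but pink or turquoise is not meant.

How it is judged:
On the way:
1. both boards sit in their places in the nest, beside the battery, while the lid is still open (x of power_board_c in the frame of jig between -0.004 and 0.01 m and y of power_board_c in the frame of jig between -0.006 and 0.006 m and z of each of power_board_c, control_board_c in the frame of jig below 0.067 m and angle between each of power_board_c, control_board_c, battery_c's own z axis and vertical below 0.06 rad and angle between the x axis of each of power_board_c, control_board_c, battery_c and the x axis of jig, either way round below 0.12 rad and x of control_board_c in the frame of jig between -0.061 and -0.047 m and y of control_board_c in the frame of jig between -0.006 and 0.006 m and y of each of power_board_plug, control_board_plug in the frame of jig above 0.012 m and x of battery_c in the frame of jig between 0.038 and 0.052 m and y of battery_c in the frame of jig between -0.006 and 0.006 m and z of battery_c in the frame of jig below 0.061 m and value of joint lid above 1.2 rad), for 0.2 s.
At the end, for the whole second after the job is handed in: fingers still hold the lid (over 5 N) within 0.03 rad of fully shut and still; its pins press each board with over 1.2 N; boards and battery lie flat on the nest floor (3 mm in height, 7 mm along, 6 mm across, 0.12 rad) in their own places, connectors to the lamp side (x of power_board_c in the frame of jig between -0.004 and 0.01 m and y of power_board_c in the frame of jig between -0.006 and 0.006 m and z of each of power_board_c, control_board_c in the frame of jig below 0.067 m and angle between each of power_board_c, control_board_c, battery_c's own z axis and vertical below 0.06 rad and angle between the x axis of each of power_board_c, control_board_c, battery_c and the x axis of jig, either way round below 0.12 rad and x of control_board_c in the frame of jig between -0.061 and -0.047 m and y of control_board_c in the frame of jig between -0.006 and 0.006 m and y of each of power_board_plug, control_board_plug in the frame of jig above 0.012 m and x of battery_c in the frame of jig between 0.038 and 0.052 m and y of battery_c in the frame of jig between -0.006 and 0.006 m and z of battery_c in the frame of jig below 0.061 m and value of joint lid below 0.03 rad and velocity of joint lid between -0.1 and 0.1 rad/s and contact force between the fingers and lid above 5 N and contact force between lid and power_board above 1.2 N and contact force between lid and control_board above 1.2 N); the arm keeps its last pose, push and grip.
It fails at once if a bystander is moved more than 25 mm (distance of any of multimeter, spare_board, spool, flux_jar, screwdriver, mouse from where it was at the start of the episode above 0.025 m).
It fails at once if the lid is slammed or let fly open (faster than 3 rad/s) (velocity of joint lid above 3 rad/s or velocity of joint lid below -3 rad/s).
It fails at once if a board is dropped (falls faster than 0.55 m/s, about 15 mm) ((contact force between the fingers and power_board below 0.05 N and linear speed of power_board above 0.55 m/s) or (contact force between the fingers and control_board below 0.05 N and linear speed of control_board above 0.55 m/s)).
It also fails if it takes over 66 s, if anything falls off the work surface, if the arm or the gripper's body presses on something with over 40 N, if the wrist force passes 120 N, or if a joint passes its speed limit or range.

ROBOT

A 7-joint arm with a two-finger parallel gripper is mounted at the origin on the work surface. World frame = base frame: x ahead of the robot, y to its left, z up, the work surface at z = 0. Lengths are in m, angles in rad, forces in N, time in s.
With the tool pointing down it reaches from about 0.4 to 0.75 m from the base axis. Payload 19.5 kg.
Tool frame: the origin (TCP) lies at the very end of the fingers, on their centre line; the grasp point (between the pads) lies 19 mm behind it (r.grip_point_offset is the distance from the TCP to the grasp point, in m); z points along the fingers, y is the direction in which the jaws open and shut (so a half turn about z gives the same grasp; the last joint's range is limited). The gripper opens to 85 mm and grips with 20 to 120 N. Pads are 22 mm wide; open, the fingers measure 114 mm over their backs; the gripper's body (76 mm by 85 mm) begins 54 mm behind the grasp point. The pads swing forward as they close: fully open they stand 13 mm farther back than shut.
Start: joints at [-1.337, 0.707, -0.028, 1.485, 0.022, 0.951, -0.075], TCP at [0.157, 0.553, 0.231] pointing down, gripper open.
Joint ranges: [-2.71, 2.71], [-0.32, 2.16], [-1.57, 1.52], [0, 2.45], [-1.46, 4.6], [0, 2.02], [-2.83, 2.83]. Speed limits (rad/s): [1.89, 1.89, 2.57, 2.57, 3.01, 3.01, 3.01].

INTERFACE

Orientations are given as a unit quaternion [x, y, z, w].
In Python, from rig import r, vision, nets gives the robot as it stands. The module is installed in compiled form; this text tells all that it offers.
- The arm moves only by the tool servo_tool, never from a script. Its argument "increments" is a list that holds one entry, the list of rows, each a list of 7 numbers: the shift along the tool's x, y, z in mm, then the turn, a rotation vector about the tool's x, y, z in rad, then the finger opening in mm, from 0 to 85.4. In form: [[[x, y, z, rx, ry, rz, jaw], ...]]. A call has 1 to 8 rows; each row shifts and turns the commanded pose from where the row before left it, along the tool's axes as they then stand; what a row does not reach is not made up. A row lasts 1/8 s, in which the tool goes at most 62.5 mm and 10.7 degrees, less where a joint would pass 70% of its speed; a pose out of reach is approached as far as the arm can. A call with a gripper value outside its range is refused whole. The fingers move at their own pace and stop on an object; the grip force is fixed at half the most. Time passes only in rows, so rows that do not move let the fingers close. It gives the time, the measured TCP pose, the force and the opening at its end, in the units of the state.
- r.observe(): the state, without advancing time (a new reading comes with each control period).
- vision.get_image(name): name is "side" or "top" or "wrist"; returns (picture, depth): 400x640x3 uint8, red, green, blue; 400x640 float32, m along the optical axis (not along the pixel's ray), 0 where there is no reading.
- vision.calibration(name): a dict with "fx", "fy", "cx", "cy" (pixels), "k1" (the pictures are not rectified: a ray, as slopes to the right and down, at radius r is drawn at 1 + k1 r^2 times it, then the intrinsics apply), "R" (3x3) and "t" (3): a world point X has camera coordinates R X + t; the wrist camera has in their place "tool_from_camera" (4x4, takes a point from camera to tool coordinates, whose origin is the TCP and whose axes are the flange's). Camera axes: x right, y down, z forward; pixel columns grow to the right and rows downward; lengths in m; the calibration is good to about 2 mm. A picture is of the moment at which its call begins: read the wrist's pose just before it. calibration takes no time and is no camera call.
- r.finish_job(): hands the job in, once; it reports no verdict.
Trained networks look in the newest picture that a camera, given by its name, has taken for a name from the list of things; names that differ only in an ending like _2 or _b are one class to them, and where a whole thing is asked for, a point or a joint stands for the part that bears it (a point fixed in the world has none). Each returns a list of dicts, best first, with "confidence" (0 to 1); they miss things now and then, are a little off and sometimes report something else, mostly with a low value. They report only what shows in the picture. A call takes as long as a camera call. They do not tell look-alikes from the thing itself.
- nets.recognise(camera, label): "location" ([x, y, z] in m, in world coordinates, good to about 4 mm: the middle of the surface that is visible of it).
The state is a dict: "time_s": time; "joint_positions": joint angles; "qd": joint speeds; "tau": joint torques, N m; "eef_pos": TCP position; "ee_rot": TCP orientation; "ft_force": force on the tool from outside, world axes, zero at the start; "moment": the same for the moment, N m; "grip_width": opening from 0.0 (shut) to 1.0 (fully open).
Only numpy, scipy, OpenCV 4.12 (cv2) and the standard library are available. Lean on these libraries where they do the work, as an engineer would, in place of code of your own. Each camera call takes 0.05 s, during which the arm holds its last target.

## Working session

There is one attempt and no reset: what is moved stays moved. The work goes in short steps, Python scripts to look and compute and a tool call to move; the robot and the scene stay as the last step left them, time stands still between calls to the robot, and variables do not carry over. Pictures are saved under pics/ and viewed, and the job is handed in when it is done.

Besides the shell and the picture viewer there is one more tool, called after "Request:" as name(argument=value, ...) on one line, values as JSON. servo_tool: Moves the arm, as the interface text tells. Its arguments: {"type":"object","properties":{"increments":{"type":"array"}},"required":["increments"]}

```bash
mkdir -p pics; ls
cat > h.py <<'E'
import numpy as np, cv2
from scipy.spatial.transform import Rotation as Ro
from rig import r, vision, nets
def snap(cam,fn):
    im,d=vision.get_image(cam); cv2.imwrite('pics/'+fn,im[:,:,::-1]); return im,d
def pix2world(cam,u,v,d,state=None):
    c=vision.calibration(cam)
    K=np.array([[c['fx'],0,c['cx']],[0,c['fy'],c['cy']],[0,0,1.]])
    pts=np.array(np.stack([np.ravel(u),np.ravel(v)],-1),float).reshape(-1,1,2)
    n=cv2.undistortPoints(pts,K,np.array([c['k1'],0,0,0.])).reshape(-1,2)
    d=np.ravel(d); P=np.c_[n*d[:,None],d]
    if 'R' in c: return (P-np.array(c['t']))@np.array(c['R'])
    T=np.array(c['tool_from_camera']); P=P@T[:3,:3].T+T[:3,3]
    return P@Ro.from_quat(state['ee_rot']).as_matrix().T+np.array(state['eef_pos'])
E
python3 - <<'E'
from h import *
s=r.observe();print(s)
for c in ('side','top','wrist'): snap(c,c+'0.png'); print(vision.calibration(c))
np.set_printoptions(precision=4,suppress=True)
for n in ['jig','power_board_c','power_board_plug','control_board_c','control_board_plug','battery_c','nest','lid_handle']:
  for c in ('top','side'):
    try: print(n,c,[(np.round(x['location'],4),round(x['confidence'],2)) for x in nets.recognise(c,n)][:4])
    except Exception as e: print(n,c,e)
E
```

```text
pics
{'time_s': 0.0, 'joint_positions': array([-1.33669042,  0.70707655, -0.0276219 ,  1.48497096,  0.02201203,
        0.95091714, -0.07547126]), 'qd': array([-3.18731298e-04, -6.97828388e-05,  8.47737529e-04,  1.51564916e-03,
        1.86463928e-04,  6.71356838e-04, -1.62266144e-03]), 'tau': array([ 2.50653802e-04, -8.83200932e+01,  1.23447709e+00, -2.36177015e+01,
        1.68186065e-02,  6.30092065e-03,  1.06658149e-07]), 'eef_pos': array([0.15651717, 0.55302219, 0.23084922]), 'ee_rot': array([ 1.37446907e-01,  9.90508991e-01, -5.31923593e-04, -5.31587933e-05]), 'ft_force': array([ 0.33095165, -0.20355844, -0.08735743]), 'moment': array([-0.00553582, -0.0578659 ,  0.02353448]), 'grip_width': 0.999876162440151}
{'fx': 395.3882784245297, 'fy': 395.3882784245297, 'cx': 313.0065318069651, 'cy': 195.2618839030562, 'k1': 0.01227009371948991, 'R': array([[ 0.98598885, -0.16679359, -0.00242818],
       [-0.09106444, -0.52601111, -0.8455883 ],
       [ 0.13976146,  0.83396176, -0.53383005]]), 't': array([-0.52876279,  0.10397352,  1.15912988])}
{'fx': 447.8566565560978, 'fy': 447.85665655
[... 1525 characters left out ...]
8]), 0.56)]
control_board_plug top [(array([ 0.4288, -0.124 ,  0.0098]), 0.82), (array([ 0.6122, -0.2711,  0.0116]), 0.73), (array([ 0.4525, -0.3495,  0.0108]), 0.71), (array([ 0.4584, -0.2375,  0.012 ]), 0.5)]
control_board_plug side [(array([ 0.4573, -0.3647,  0.0121]), 0.85), (array([ 0.4291, -0.1402,  0.0126]), 0.69), (array([ 0.4591, -0.253 ,  0.0117]), 0.59)]
battery_c top []
battery_c side [(array([0.4726, 0.1243, 0.0648]), 0.55), (array([0.7361, 0.0461, 0.029 ]), 0.48)]
nest top [(array([0.4692, 0.1383, 0.0507]), 0.55)]
nest side [(array([0.4655, 0.1618, 0.0675]), 0.85)]
lid_handle top [(array([0.4435, 0.2064, 0.2453]), 0.79)]
lid_handle side [(array([0.4543, 0.1996, 0.2289]), 0.72)]
```

View pics/top0.png

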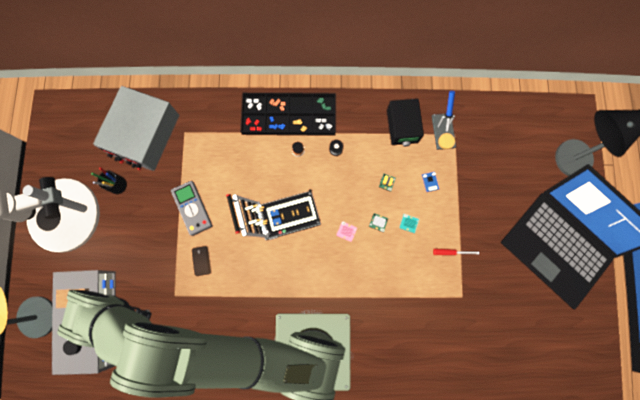

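View pics/side0.png

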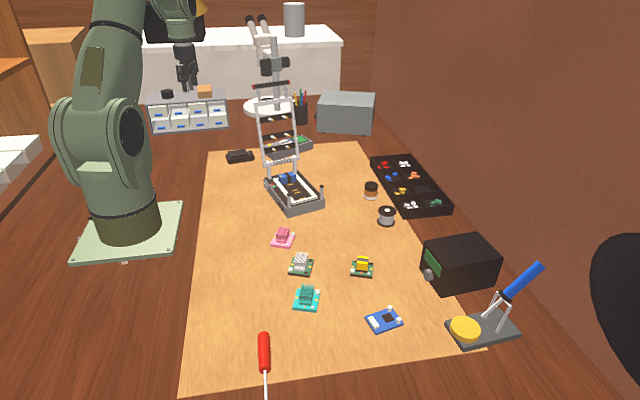

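View pics/wrist0.png

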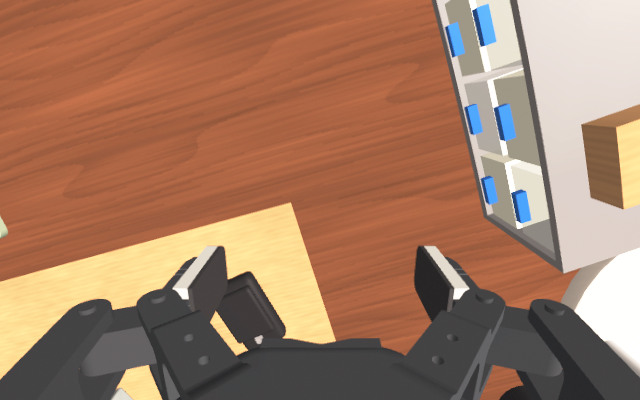

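Top view: the jig sits at about (275,213) with the hinge to the left and the lid standing open. The green control board with the heat sink is at (379,222) and the power board with the yellow transformer at (387,182). The look-alikes are pink (347,231) and turquoise (409,223). Next I'll write a motion planning helper and look at the jig from the wrist camera.

```bash
cat >> h.py <<'E'
def plan(wps,vmax=60,amax=10.5,jaw=85,start=None):
    """wps: list of (x,y,z,yaw_of_tool_x_deg[,jaw]) ; tool vertical; prints rows"""
    s=r.observe(); R=Ro.from_quat(s['ee_rot']).as_matrix()
    p=np.array(s['eef_pos']); yaw=np.degrees(np.arctan2(R[1,0],R[0,0]))
    if start is not None: p=np.array(start[:3]); yaw=start[3]
    first=start is None
    rows=[]
    for w in wps:
        q=np.array(w[:3],float); dy=(w[3]-yaw+180)%360-180; j=w[4] if len(w)>4 else jaw
        n=max(1,int(np.ceil(max(np.linalg.norm(q-p)*1000/vmax,abs(dy)/amax))))
        v=w[5] if len(w)>5 else None
        if v: n=max(n,int(np.ceil(np.linalg.norm(q-p)*1000/v)))
        for k in range(n):
            a=np.radians(yaw+dy*k/n); d=(q-p)*1000/n
            c,s_=np.cos(a),np.sin(a)
            # tool x=(c,s), tool y=(s,-c), z=-Z
            rows.append([round(float(c*d[0]+s_*d[1]),1),round(float(s_*d[0]-c*d[1]),1),round(float(-d[2]),1),0,0,round(float(-np.radians(dy/n)),3),j])
        p=q;yaw=w[3]
    print('from',np.round(s['eef_pos'],4),'rows',len(rows))
    for i in range(0,len(rows),8): print('[['+','.join(str(x).replace(' ','') for x in rows[i:i+8])+']]')
E
python3 - <<'E'
from h import *
im=cv2.imread('pics/top0.png')
cv2.imwrite('pics/z1.png',cv2.resize(im[170:250,210:350],None,fx=5,fy=5,interpolation=cv2.INTER_CUBIC))
cv2.imwrite('pics/z2.png',cv2.resize(im[165:245,330:450],None,fx=6,fy=6,interpolation=cv2.INTER_CUBIC))
plan([(0.157,0.553,0.42,164),(0.475,0.06,0.42,105),(0.483,0.085,0.29,105)])
E
```

```text
from [0.1566 0.5532 0.2312] rows 17
[[[-0.1,-0.0,-47.2,0,0,0.001,85],[-0.1,-0.0,-47.2,0,0,0.001,85],[-0.1,-0.0,-47.2,0,0,0.001,85],[-0.1,-0.0,-47.2,0,0,0.001,85],[-44.2,-38.6,-0.0,0,0,0.103,85],[-47.9,-33.9,-0.0,0,0,0.103,85],[-51.1,-28.8,-0.0,0,0,0.103,85],[-53.8,-23.4,-0.0,0,0,0.103,85]]]
[[[-55.9,-17.7,-0.0,0,0,0.103,85],[-57.5,-11.9,-0.0,0,0,0.103,85],[-58.4,-5.9,-0.0,0,0,0.103,85],[-58.7,0.1,-0.0,0,0,0.103,85],[-58.3,6.2,-0.0,0,0,0.103,85],[-57.4,12.1,-0.0,0,0,0.103,85],[7.4,4.7,43.3,0,0,-0.0,85],[7.4,4.7,43.3,0,0,-0.0,85]]]
[[[7.4,4.7,43.3,0,0,-0.0,85]]]
```

View pics/z1.png

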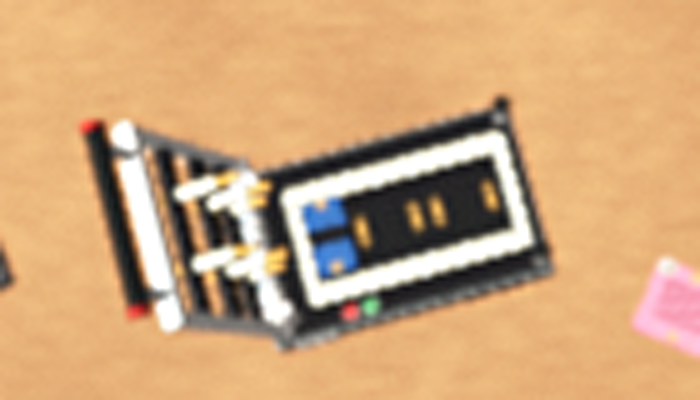

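View pics/z2.png

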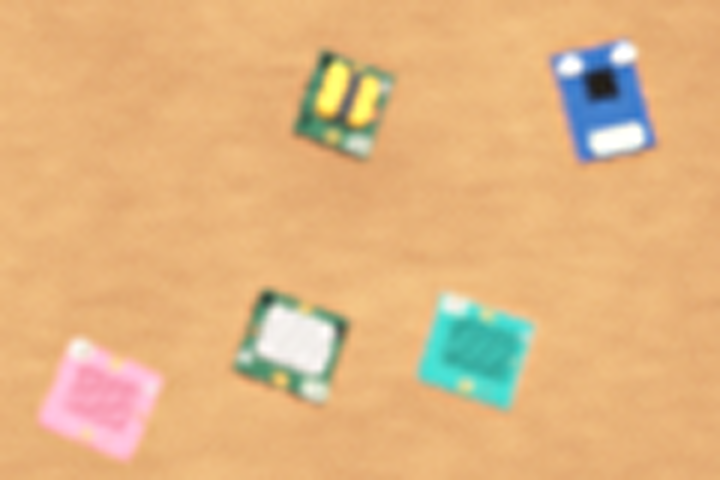

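The zooms show both green boards with their white connectors at lower right, so they need less than 40° of turn. In the jig view, the lamps at (350-375,310) face the robot.

Request:
servo_tool(increments=[[[0, 0, -47, 0, 0, 0, 85], [0, 0, -47, 0, 0, 0, 85], [0, 0, -47, 0, 0, 0, 85], [0, 0, -47, 0, 0, 0, 85], [-44.2, -38.6, 0, 0, 0, 0.103, 85], [-47.9, -33.9, 0, 0, 0, 0.103, 85], [-51.1, -28.8, 0, 0, 0, 0.103, 85], [-53.8, -23.4, 0, 0, 0, 0.103, 85]]])

```text
time_s: 1.95
eef_pos: [0.2852, 0.3547, 0.4195]
ee_rot: [0.339, 0.941, 0.0, 0.0]
ft_force: [0.6, 0.3, 0.4]
grip_width: 0.996
```

Request:
servo_tool(increments=[[[-55.9, -17.7, 0, 0, 0, 0.103, 85], [-57.5, -11.9, 0, 0, 0, 0.103, 85], [-58.4, -5.9, 0, 0, 0, 0.103, 85], [-58.7, 0, 0, 0, 0, 0.103, 85], [-58.3, 6.2, 0, 0, 0, 0.103, 85], [-57.4, 12.1, 0, 0, 0, 0.103, 85], [7.4, 4.7, 43.3, 0, 0, 0, 85], [7.4, 4.7, 43.3, 0, 0, 0, 85]]])

```text
time_s: 2.95
eef_pos: [0.4815, 0.0776, 0.3316]
ee_rot: [0.608, 0.794, 0.0, 0.0]
ft_force: [1.6, 1.0, -0.4]
grip_width: 0.994
```

Request:
servo_tool(increments=[[[7.4, 4.7, 43.3, 0, 0, 0, 85], [0, 0, 0, 0, 0, 0, 85]]])

```text
time_s: 3.2
eef_pos: [0.4831, 0.0866, 0.288]
ee_rot: [0.607, 0.795, -0.002, -0.001]
ft_force: [-0.3, 0.2, 1.4]
grip_width: 0.998
```

Run:
```python
from h import *
s=r.observe();print(s['time_s'],s['eef_pos'],Ro.from_quat(s['ee_rot']).as_matrix().round(3),s['qd'].round(3))
im,d=snap('wrist','w1.png'); np.savez('w1.npz',im=im,d=d,p=s['eef_pos'],q=s['ee_rot'])
```

```text
3.2 [0.48309115 0.08660504 0.28800229] [[-0.263  0.965 -0.004]
 [ 0.965  0.263 -0.001]
 [ 0.    -0.004 -1.   ]] [ 0.007 -0.059  0.028 -0.077  0.016  0.074 -0.002]
```

View pics/w1.png

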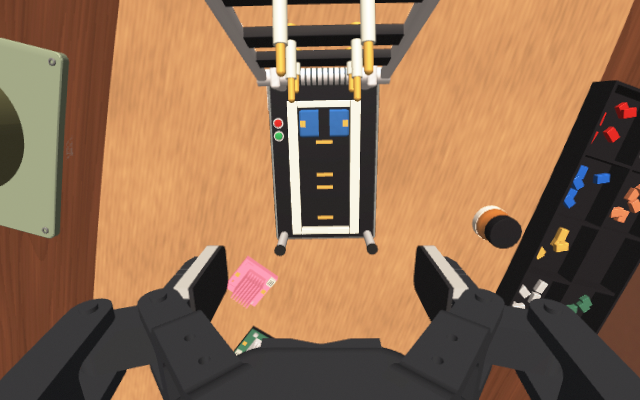

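The wrist view shows the whole nest: rim corners at about (288,100), (360,98), (293,234) and (358,233), battery at (325,123), lamps at left. I'll fit the jig pose from the rim with depth.

```bash
cat > fit.py <<'E'
from h import *
def nestfit(f):
    z=np.load(f); im,d=z['im'],z['d']; st={'eef_pos':z['p'],'ee_rot':z['q']}
    v,u=np.mgrid[0:400,0:640]
    P=pix2world('wrist',u,v,d,st).reshape(400,640,3)
    return im,d,P
if __name__=='__main__':
    im,d,P=nestfit('w1.npz')
    white=(im.min(2)>170)
    reg=np.zeros((400,640),bool); reg[96:240,280:368]=True
    m=white&reg&(d>0)
    print('rim z',np.percentile(P[m][:,2],[5,50,95]))
    m2=m&(abs(P[...,2]-np.median(P[m][:,2]))<0.006)
    Q=P[m2]; rect=cv2.minAreaRect((Q[:,:2]*1000).astype(np.float32)); print('outer',rect)
    print(cv2.boxPoints(rect))
    c=np.array(rect[0]); 
    # oriented percentiles
    for ang in np.arange(103,108,0.5):
        a=np.radians(ang); e=np.array([np.cos(a),np.sin(a)]); n=np.array([-e[1],e[0]])
        A=Q[:,:2]@e*1000;B=Q[:,:2]@n*1000
        print(ang,np.percentile(A,[.5,99.5]).round(1),np.percentile(B,[.5,99.5]).round(1),np.ptp(np.percentile(B,[.5,99.5])).round(1))
    # battery
    b=(im[...,2].astype(int)-im[...,0]>60)&reg
    print('bat z',np.median(P[b][:,2])); Qb=P[b&(P[...,2]>0.062)]; print(cv2.minAreaRect((Qb[:,:2]*1000).astype(np.float32)))
E
python3 fit.py
```

```text
rim z [0.05095193 0.05254386 0.05397402]
outer ((486.8741149902344, 79.41674041748047), (111.35035705566406, 164.70623779296875), 16.596511840820312)
[[409.99585  142.43652 ]
 [457.0409   -15.408049]
 [563.7524    16.396957]
 [516.70734  174.24153 ]]
103.0 [-115.8   51. ] [-540.1 -445.9] 94.2
103.5 [-119.7   46.5] [-539.2 -444.8] 94.4
104.0 [-123.6   42.1] [-538.3 -443.8] 94.5
104.5 [-127.5   37.7] [-537.3 -443. ] 94.3
105.0 [-131.4   33.2] [-536.2 -442.7] 93.6
105.5 [-135.3   28.8] [-535.1 -441.8] 93.4
106.0 [-139.3   24.3] [-534.2 -440.6] 93.6
106.5 [-143.4   19.9] [-534.  -439.8] 94.2
107.0 [-147.9   15.7] [-534.1 -438.5] 95.6
107.5 [-152.3   11.4] [-534.1 -437.2] 96.9
bat z 0.07048391154797748
((471.987548828125, 137.78936767578125), (54.69873046875, 32.694522857666016), 16.74760627746582)
```

```bash
cat > fit2.py <<'E'
from h import *
from fit import nestfit
import sys
def rim(f,zr=0.053,show=None):
    im,d,P=nestfit(f)
    z=np.load(f); st={'eef_pos':z['p'],'ee_rot':z['q']}
    m=(im.min(2)>150)&(d>0)&(abs(P[...,2]-0.053)<0.005)
    n,l,s,_=cv2.connectedComponentsWithStats(m.astype(np.uint8))
    k=1+np.argmax(s[1:,4]); mm=(l==k).astype(np.uint8); print('comp',s[k])
    cs,h=cv2.findContours(mm,cv2.RETR_CCOMP,cv2.CHAIN_APPROX_NONE)
    cs=sorted(cs,key=cv2.contourArea)[::-1]
    for c,off in ((cs[0],0),(cs[1],0)):
        c=c[:,0,:].astype(float)
        # ray to plane z
        a=pix2world('wrist',c[:,0],c[:,1],np.ones(len(c)),st); b=pix2world('wrist',c[:,0],c[:,1],2*np.ones(len(c)),st)
        t=(zr-a[:,2])/(b-a)[:,2]; Q=a+t[:,None]*(b-a)
        rc=cv2.minAreaRect((Q[:,:2]*1000).astype(np.float32)); print(rc)
rim(sys.argv[1])
E
python3 fit2.py w1.npz
```

```text
comp [ 287  100   74  135 3223]
((488.93023681640625, 80.74200439453125), (84.3805160522461, 163.616943359375), 16.31839370727539)
((488.56390380859375, 81.17000579833984), (64.74407958984375, 149.68846130371094), 15.687249183654785)
```

```bash
python3 -c "
from h import *
plan([(0.525,-0.29,0.22,80)])"
```

```text
from [0.4839 0.0861 0.2898] rows 7
[[[-53.4,-8.4,10.0,0,0,0.063,85],[-53.8,-5.0,10.0,0,0,0.063,85],[-54.0,-1.7,10.0,0,0,0.063,85],[-54.0,1.7,10.0,0,0,0.063,85],[-53.8,5.1,10.0,0,0,0.063,85],[-53.4,8.5,10.0,0,0,0.063,85],[-52.7,11.8,10.0,0,0,0.063,85]]]
```

Request:
servo_tool(increments=[[[-53.4, -8.4, 10.0, 0, 0, 0.063, 85], [-53.8, -5.0, 10.0, 0, 0, 0.063, 85], [-54.0, -1.7, 10.0, 0, 0, 0.063, 85], [-54.0, 1.7, 10.0, 0, 0, 0.063, 85], [-53.8, 5.1, 10.0, 0, 0, 0.063, 85], [-53.4, 8.5, 10.0, 0, 0, 0.063, 85], [-52.7, 11.8, 10.0, 0, 0, 0.063, 85], [0, 0, 0, 0, 0, 0, 85]]])

```text
time_s: 4.25
eef_pos: [0.5238, -0.2942, 0.2207]
ee_rot: [0.768, 0.64, -0.001, 0.001]
ft_force: [-0.2, 0.5, -0.9]
grip_width: 0.995
```

Run:
```python
from h import *
s=r.observe();print(s['time_s'],s['eef_pos'],s['qd'].round(3))
im,d=snap('wrist','w2.png'); np.savez('w2.npz',im=im,d=d,p=s['eef_pos'],q=s['ee_rot'])
```

```text
4.25 [ 0.52379302 -0.29422814  0.22073461] [-0.071 -0.04  -0.04   0.052 -0.001 -0.016 -0.008]
```

View pics/w2.png

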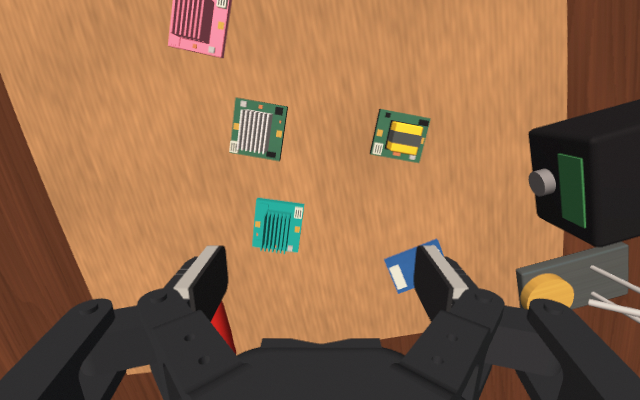

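```bash
cat > fitb.py <<'E'
from h import *
from fit import nestfit
def run(f,boxes,z0=0.0):
    im,d,P=nestfit(f)
    for nm,(u0,u1,v0,v1) in boxes.items():
        reg=np.zeros(d.shape,bool);reg[v0:v1,u0:u1]=1
        m=reg&(d>0)
        for lab,lo,hi in (('board',.006,.016),('block',.032,.045)):
            k=m&(P[...,2]>z0+lo)&(P[...,2]<z0+hi); Q=P[k]
            if len(Q)<20: print(nm,lab,'few');continue
            mm=k.astype(np.uint8); n,l,s,_=cv2.connectedComponentsWithStats(mm); 
            if lab=='board': k=(l==1+np.argmax(s[1:,4])); Q=P[k]
            rc=cv2.minAreaRect((Q[:,:2]*1000).astype(np.float32))
            print(nm,lab,len(Q),'z',np.median(Q[:,2]).round(4),np.round(rc[0],1),np.round(rc[1],1),round(rc[2],1))
if __name__=='__main__':
    run('w2.npz',{'ctrl':(222,296,90,168),'pow':(364,438,102,170)})
E
python3 fitb.py
```

```text
ctrl board 1620 z 0.0097 [ 464.2 -239.8] [61.1 56.7] 69.8
ctrl block 759 z 0.037 [ 464.2 -239.9] [40.3 28.8] 70.0
pow board 1367 z 0.0097 [ 616.8 -275.1] [50.4 56.3] 69.6
pow block 833 z 0.0375 [ 616.6 -275.1] [30.2 29.2] 69.0
```

```bash
python3 -c "
from h import *
plan([(0.6167,-0.2751,0.07,69.5)],jaw=60)"
```

```text
from [ 0.5245 -0.2917  0.221 ] rows 3
[[[10.9,29.3,50.3,0,0,0.06,60],[12.6,28.6,50.3,0,0,0.06,60],[14.3,27.8,50.3,0,0,0.06,60]]]
```

Request:
servo_tool(increments=[[[10.9, 29.3, 50.3, 0, 0, 0.06, 60], [12.6, 28.6, 50.3, 0, 0, 0.06, 60], [14.3, 27.8, 50.3, 0, 0, 0.06, 60], [0, 0, 0, 0, 0, 0, 60], [0, 0, 0, 0, 0, 0, 60]]])

```text
time_s: 4.92
eef_pos: [0.6175, -0.2732, 0.0708]
ee_rot: [0.821, 0.571, 0.0, 0.001]
ft_force: [-0.4, 0.2, 0.6]
grip_width: 0.702
```

```bash
python3 -c "
from h import *
snap('wrist','w3.png')
plan([(0.6167,-0.2751,0.018,69.5)],vmax=15,jaw=60)"
```

```text
from [ 0.6175 -0.2735  0.0713] rows 4
[[[-0.4,-0.1,13.3,0,0,0.001,60],[-0.4,-0.1,13.3,0,0,0.001,60],[-0.4,-0.1,13.3,0,0,0.001,60],[-0.4,-0.1,13.3,0,0,0.001,60]]]
```

View pics/w3.png

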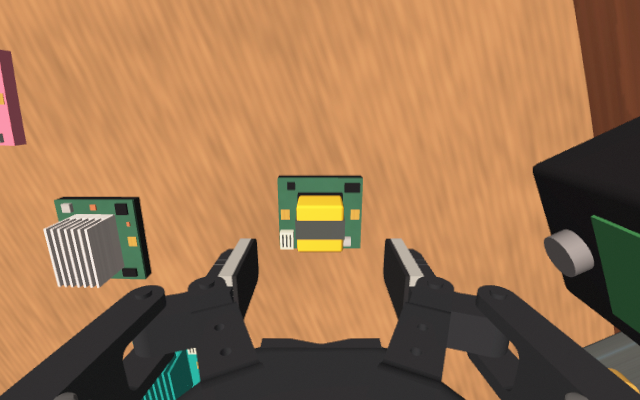

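The board is square in the view with its block at (320,222), midway between the fingers. Descending to grip.

Request:
servo_tool(increments=[[[-1, 0, 13.3, 0, 0, 0, 60], [-0.6, 0, 13.3, 0, 0, 0, 60], [0, 0, 13.3, 0, 0, 0, 60], [0, 0, 13.3, 0, 0, 0, 60], [0, 0, 0, 0, 0, 0, 60], [0, 0, 0, 0, 0, 0, 20], [0, 0, 0, 0, 0, 0, 20], [0, 0, 0, 0, 0, 0, 20]]])

```text
time_s: 5.98
eef_pos: [0.6168, -0.2748, 0.0161]
ee_rot: [0.821, 0.571, 0.0, 0.001]
ft_force: [0.5, 0.6, 6.7]
grip_width: 0.311
```

Request:
servo_tool(increments=[[[0, 0, 0, 0, 0, 0, 20], [0, 0, 0, 0, 0, 0, 20]]])

```text
time_s: 6.22
eef_pos: [0.6168, -0.2747, 0.0161]
ee_rot: [0.821, 0.571, 0.0, 0.0]
ft_force: [-0.3, 0.6, 7.2]
grip_width: 0.313
```

```bash
python3 -c "
from h import *
s=r.observe();print(s['eef_pos'],s['grip_width'],Ro.from_quat(s['ee_rot']).as_matrix().round(3).tolist())
snap('wrist','w4.png')"
```

```text
[ 0.61676073 -0.27471745  0.01606733] 0.31345414040810493 [[0.348, 0.937, 0.001], [0.937, -0.348, -0.001], [-0.0, 0.001, -1.0]]
```

View pics/w4.png

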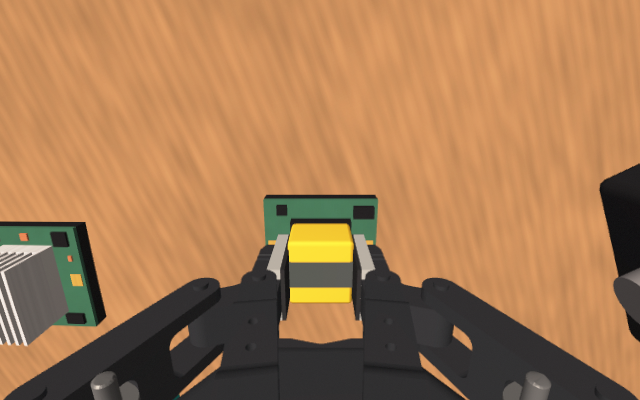

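Gripped at opening 0.313 (about 27 mm), with the TCP 16 mm above the board's underside. Lifting and going to hover above the power bay.

```bash
python3 -c "
from h import *
plan([(0.6167,-0.2751,0.10,69.5),(0.4846,0.0953,0.135,106.1)],vmax=45,jaw=20)"
```

```text
from [ 0.6168 -0.2747  0.0161] rows 11
[[[-0.2,0.0,-42.0,0,0,0.001,20],[-0.2,0.0,-42.0,0,0,0.001,20],[33.4,-28.2,-3.9,0,0,-0.071,20],[35.3,-25.7,-3.9,0,0,-0.071,20],[37.1,-23.2,-3.9,0,0,-0.071,20],[38.6,-20.5,-3.9,0,0,-0.071,20],[40.0,-17.7,-3.9,0,0,-0.071,20],[41.1,-14.8,-3.9,0,0,-0.071,20]]]
[[[42.1,-11.8,-3.9,0,0,-0.071,20],[42.8,-8.8,-3.9,0,0,-0.071,20],[43.3,-5.8,-3.9,0,0,-0.071,20]]]
```

Request:
servo_tool(increments=[[[0, 0, -25.0, 0, 0, 0, 20], [0, 0, -59.0, 0, 0, 0.0, 20], [33.4, -28.2, -3.9, 0, 0, -0.071, 20], [35.3, -25.7, -3.9, 0, 0, -0.071, 20], [37.1, -23.2, -3.9, 0, 0, -0.071, 20], [38.6, -20.5, -3.9, 0, 0, -0.071, 20], [40.0, -17.7, -3.9, 0, 0, -0.071, 20], [41.1, -14.8, -3.9, 0, 0, -0.071, 20]]])

```text
time_s: 7.28
eef_pos: [0.5272, -0.0264, 0.1231]
ee_rot: [0.681, 0.732, 0.0, 0.0]
ft_force: [1.8, 0.4, -1.9]
grip_width: 0.314
```

Request:
servo_tool(increments=[[[42.1, -11.8, -3.9, 0, 0, -0.071, 20], [42.8, -8.8, -3.9, 0, 0, -0.071, 20], [43.3, -5.8, -3.9, 0, 0, -0.071, 20], [0, 0, 0, 0, 0, 0, 20], [0, 0, 0, 0, 0, 0, 20]]])

```text
time_s: 7.9
eef_pos: [0.4838, 0.0953, 0.1346]
ee_rot: [0.601, 0.8, 0.0, 0.0]
ft_force: [0.2, -0.6, -2.1]
grip_width: 0.312
```

Run:
```python
from h import *
s=r.observe();print(s['time_s'],s['eef_pos'],s['qd'].round(3),s['ft_force'])
im,d=snap('wrist','w5.png'); np.savez('w5.npz',im=im,d=d,p=s['eef_pos'],q=s['ee_rot'])
plan([(0.4846,0.0953,0.135,106.1)],jaw=20)
```

```text
7.9 [0.4838096  0.09527499 0.13455983] [ 0.02   0.005  0.003 -0.001  0.     0.001  0.001] [ 0.21252002 -0.57715474 -2.10474848]
from [0.4839 0.0949 0.1345] rows 1
[[[0.2,0.8,-0.5,0,0,0.001,20]]]
```

View pics/w5.png

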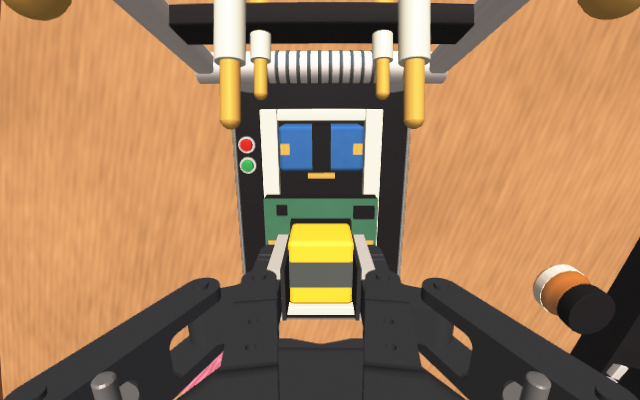

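```bash
cat > chk.py <<'E'
from h import *
from fit import nestfit
import sys
O=np.array([.4855,.0925]); a=np.radians(106.1); e=np.array([np.cos(a),np.sin(a)]); n=np.array([-e[1],e[0]])
def J(P): return np.stack([(P[...,:2]-O)@e*1000,(P[...,:2]-O)@n*1000,P[...,2]*1000],-1)
if __name__=='__main__':
    f=sys.argv[1]; zb=float(sys.argv[2])  # expected board top z in mm
    im,d,P=nestfit(f); Q=J(P); ok=d>0
    R,G,B=[im[...,i].astype(int) for i in range(3)]
    def rep(nm,m):
        m=m&ok; n_,l,s,_=cv2.connectedComponentsWithStats(m.astype(np.uint8)); k=l==1+np.argmax(s[1:,4]); X=Q[k]
        rc=cv2.minAreaRect(X[:,:2].astype(np.float32)); 
        print(nm,s[1+np.argmax(s[1:,4])],'x',np.percentile(X[:,0],[1,99]).round(1),'y',np.percentile(X[:,1],[1,99]).round(1),'z',np.median(X[:,2]).round(1),'rect',np.round(rc[0],1),np.round(rc[1],1),round(rc[2],1))
    rep('rim',(im.min(2)>150)&(abs(Q[...,2]-53)<5))
    rep('battery',(abs(Q[...,2]-71)<4)&(abs(Q[...,0]-45)<25)&(abs(Q[...,1])<32)&(B-R>50))
    rep('board',(abs(Q[...,2]-zb)<4)&(G>R+15)&(abs(Q[...,1])<45))
    rep('boardall',(abs(Q[...,2]-zb)<4)&(abs(Q[...,1])<45)&(abs(Q[...,0])<90))
E
python3 chk.py w5.npz 128.5
```

```text
rim [ 259  109  124  100 3814] x [ 9.1 69.3] y [-41.8  42.1] z 52.5 rect [33.9  0.2] [71.  84.8] 0.1
battery [ 331  125   33   45 1325] x [31.2 59. ] y [-27.   -6.2] z 70.4 rect [ 45.3 -16.9] [28.5 21.3] 0.6
board [ 263  198  115   47 2933] x [ 6.5 27.6] y [-27.1  28.4] z 128.0 rect [15.8  0.5] [56.3 24.3] 90.0
boardall [ 263  197  115   48 3547] x [ 4.8 27.6] y [-27.   28.3] z 128.2 rect [15.8  0.5] [56.3 24.3] 90.0
```

Over the nest, the board measures at jig y +0.5, its far edge at x 28.0 and yaw matching. The battery's near edge is at about 30-31. Lowering with a small y correction.

Request:
servo_tool(increments=[[[0, 0.6, 15, 0, 0, 0, 20], [0, 0, 20, 0, 0, 0, 20], [0, 0, 15, 0, 0, 0, 20], [0, 0, 8, 0, 0, 0, 20], [0, 0, 4, 0, 0, 0, 20], [0, 0, 0, 0, 0, 0, 20]]])

```text
time_s: 8.7
eef_pos: [0.4842, 0.0957, 0.0725]
ee_rot: [0.6, 0.8, -0.0, 0.0]
ft_force: [0.1, -0.2, -2.2]
grip_width: 0.315
```

```bash
python3 - <<'E'
from h import *
s=r.observe();print(s['time_s'],s['eef_pos'],s['qd'].round(3),s['ft_force'])
im,d=snap('wrist','w6.png'); np.savez('w6.npz',im=im,d=d,p=s['eef_pos'],q=s['ee_rot'])
E
python3 chk.py w6.npz 66
```

```text
8.7 [0.48423587 0.0956891  0.0725484 ] [-0.005 -0.009  0.002 -0.002  0.001  0.006 -0.001] [ 0.08425021 -0.15026563 -2.20821514]
rim [ 235  111  170  161 8213] x [-14.2  69.3] y [-41.8  42.1] z 52.5 rect [25.   0.3] [88.8 85.3] 0.1
battery [ 260  134   48   63 2657] x [30.7 59.4] y [ 6.3 27.4] z 70.4 rect [44.9 17. ] [21.7 29.1] 89.9
board [ 263  198  115   47 2895] x [ 6.8 27.9] y [-27.6  27.8] z 66.0 rect [16.1  0.1] [56.3 24.2] 89.7
boardall [ 259  133  123  112 4522] x [ 5.4 59.5] y [-27.6  27.9] z 66.4 rect [31.7  0.2] [56.  56.3] 0.2
```

View pics/w6.png

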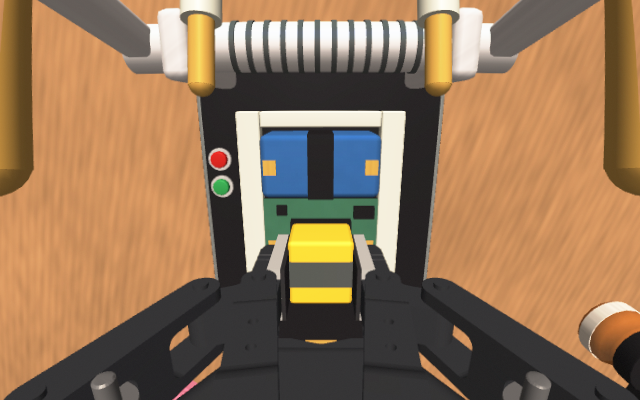

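The board is centred (y 0.1) and its far edge at 28.2 clears the battery by about 2 mm. Setting it down.

Request:
servo_tool(increments=[[[-0.4, 0, 3, 0, 0, 0, 20], [0, 0, 3, 0, 0, 0, 20], [0, 0, 2.5, 0, 0, 0, 20], [0, 0, 2, 0, 0, 0, 20], [0, 0, 1, 0, 0, 0, 20], [0, 0, 0, 0, 0, 0, 20]]])

```text
time_s: 9.5
eef_pos: [0.4841, 0.0955, 0.061]
ee_rot: [0.6, 0.8, -0.0, -0.0]
ft_force: [-1.7, 0.4, 2.2]
grip_width: 0.317
```

Request:
servo_tool(increments=[[[0, 0, 0.3, 0, 0, 0, 20], [0, 0, 0, 0, 0, 0, 50], [0, 0, 0, 0, 0, 0, 50], [0, 0, -8, 0, 0, 0, 50], [0, 0, -25, 0, 0, 0, 60], [0, 0, -40, 0, 0, 0, 60], [0, 0, 0, 0, 0, 0, 60]]])

```text
time_s: 10.38
eef_pos: [0.4852, 0.0958, 0.1361]
ee_rot: [0.6, 0.8, 0.001, 0.001]
ft_force: [-0.4, -0.3, -0.8]
grip_width: 0.708
```

```bash
python3 - <<'E'
from h import *
s=r.observe();print(s['time_s'],s['eef_pos'],s['qd'].round(3),s['ft_force'],s['grip_width'])
im,d=snap('wrist','w7.png'); np.savez('w7.npz',im=im,d=d,p=s['eef_pos'],q=s['ee_rot'])
plan([(0.4642,-0.2398,0.14,70),(0.4642,-0.2398,0.07,70)],jaw=60)
E
python3 chk.py w7.npz 55
```

```text
10.375 [0.48517131 0.09575408 0.13613199] [ 0.014  0.054 -0.034  0.03  -0.015 -0.055  0.01 ] [-0.42998241 -0.34362511 -0.84490528] 0.7075903467708237
from [0.4846 0.0958 0.1348] rows 8
[[[-52.7,-18.9,-0.9,0,0,0.105,60],[-54.4,-13.2,-0.9,0,0,0.105,60],[-55.5,-7.4,-0.9,0,0,0.105,60],[-56.0,-1.6,-0.9,0,0,0.105,60],[-55.9,4.3,-0.9,0,0,0.105,60],[-55.1,10.2,-0.9,0,0,0.105,60],[0.0,0.0,35.0,0,0,-0.0,60],[0.0,0.0,35.0,0,0,-0.0,60]]]
rim [ 257  109  123  205 8035] x [-93.2  69.3] y [-41.8  42. ] z 52.5 rect [-12.5   0. ] [164.   84.8] 0.2
battery [ 276  125   34   45 1337] x [30.9 58.9] y [ 6.4 27.6] z 70.4 rect [45.1 17.1] [21.6 28.8] 89.7
board [ 280  171   78   64 1960] x [-21.5  26.5] y [-27.6  27.9] z 54.6 rect [2.2 0. ] [56.3 49. ] 89.9
boardall [ 257  109  124  202 7736] x [-89.3  69.3] y [-42.2  42.2] z 52.5 rect [-10.3   0.1] [159.5  85.4] 0.2
```

View pics/w7.png

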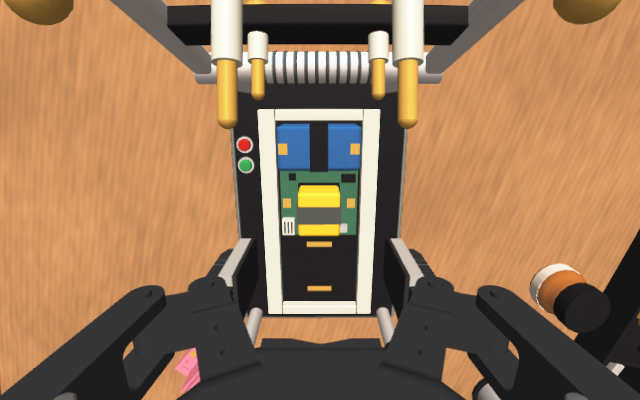

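Power board seated: rect centre (2.2, 0.0), top at 54.6 mm, connector on the lamp side at (288,226). Now the control board.

Request:
servo_tool(increments=[[[-52.7, -18.9, -0.9, 0, 0, 0.105, 60], [-54.4, -13.2, -0.9, 0, 0, 0.105, 60], [-55.5, -7.4, -0.9, 0, 0, 0.105, 60], [-56.0, -1.6, -0.9, 0, 0, 0.105, 60], [-55.9, 4.3, -0.9, 0, 0, 0.105, 60], [-55.1, 10.2, -0.9, 0, 0, 0.105, 60], [0, 0, 30, 0, 0, 0, 60], [0, 0, 40, 0, 0, 0, 60]]])

```text
time_s: 11.42
eef_pos: [0.4639, -0.2404, 0.0679]
ee_rot: [0.819, 0.574, 0.0, 0.0]
ft_force: [0.6, -0.3, 0.3]
grip_width: 0.704
```

Request:
servo_tool(increments=[[[0, 0, 0, 0, 0, 0, 60], [0, 0, 0, 0, 0, 0, 60]]])

```text
time_s: 11.68
eef_pos: [0.4642, -0.2401, 0.07]
ee_rot: [0.819, 0.574, -0.0, 0.0]
ft_force: [1.4, -0.5, -0.0]
grip_width: 0.704
```

Run:
```python
from h import *
s=r.observe()
im,d=snap('wrist','w8.png'); np.savez('w8.npz',im=im,d=d,p=s['eef_pos'],q=s['ee_rot'])
from fitb import run
run('w8.npz',{'ctrl':(250,392,150,300)})
plan([(0.4642,-0.2398,0.017,70)],vmax=15,jaw=60)
```

```text
ctrl board 3938 z 0.0098 [ 464.4 -240. ] [60.3 56.2] 69.6
ctrl block 1432 z 0.0375 [ 464.3 -240.2] [40.8 28.1] 69.4
from [ 0.4645 -0.2402  0.0703] rows 4
[[[0.1,-0.1,13.3,0,0,0.001,60],[0.1,-0.1,13.3,0,0,0.001,60],[0.1,-0.1,13.3,0,0,0.001,60],[0.1,-0.1,13.3,0,0,0.001,60]]]
```

View pics/w8.png

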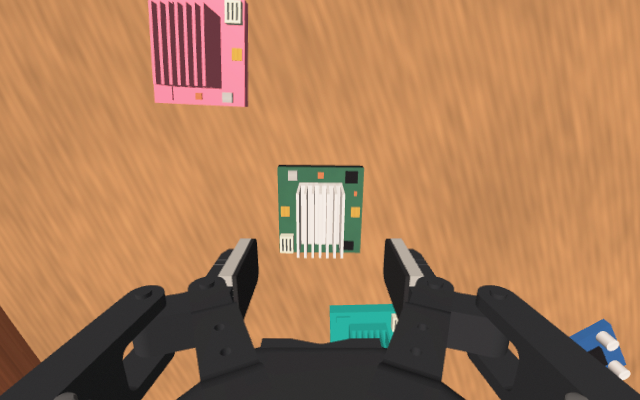

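Well centred on the green board with the heat sink at (320,220), connector at lower left. Gripping.

Request:
servo_tool(increments=[[[0, 0, 13.3, 0, 0, 0.005, 60], [0, 0, 13.3, 0, 0, 0, 60], [0, 0, 13.3, 0, 0, 0, 60], [0, 0, 12, 0, 0, 0, 60], [0, 0, 0, 0, 0, 0, 20], [0, 0, 0, 0, 0, 0, 20], [0, 0, 0, 0, 0, 0, 20], [0, 0, 0, 0, 0, 0, 20]]])

```text
time_s: 12.72
eef_pos: [0.4642, -0.2401, 0.0175]
ee_rot: [0.82, 0.572, 0.0, 0.0]
ft_force: [-0.9, 0.6, 4.5]
grip_width: 0.317
```

Request:
servo_tool(increments=[[[0, 0, 0, 0, 0, 0, 20]]])

```text
time_s: 12.85
eef_pos: [0.4642, -0.24, 0.0175]
ee_rot: [0.82, 0.572, 0.0, 0.0]
ft_force: [-0.8, 0.4, 6.2]
grip_width: 0.311
```

Run:
```python
from h import *
plan([(0.4642,-0.2398,0.10,70),(0.5004,0.0405,0.135,106.1)],vmax=45,jaw=20)
```

```text
from [ 0.4642 -0.24    0.0175] rows 9
[[[0.1,-0.0,-41.3,0,0,-0.001,20],[0.1,-0.0,-41.3,0,0,-0.001,20],[39.4,-8.8,-5.0,0,0,-0.09,20],[40.0,-5.3,-5.0,0,0,-0.09,20],[40.3,-1.6,-5.0,0,0,-0.09,20],[40.3,2.0,-5.0,0,0,-0.09,20],[40.0,5.6,-5.0,0,0,-0.09,20],[39.3,9.2,-5.0,0,0,-0.09,20]]]
[[[38.3,12.7,-5.0,0,0,-0.09,20]]]
```

Request:
servo_tool(increments=[[[0, 0, -25, 0, 0, 0, 20], [0, 0, -57.5, 0, 0, 0, 20], [39.4, -8.8, -5.0, 0, 0, -0.09, 20], [40.0, -5.3, -5.0, 0, 0, -0.09, 20], [40.3, -1.6, -5.0, 0, 0, -0.09, 20], [40.3, 2.0, -5.0, 0, 0, -0.09, 20], [40.0, 5.6, -5.0, 0, 0, -0.09, 20], [39.3, 9.2, -5.0, 0, 0, -0.09, 20]]])

```text
time_s: 13.85
eef_pos: [0.4958, 0.0014, 0.1298]
ee_rot: [0.636, 0.771, -0.0, 0.0]
ft_force: [0.4, -0.2, -1.7]
grip_width: 0.313
```

Request:
servo_tool(increments=[[[38.3, 12.7, -5.0, 0, 0, -0.09, 20], [0, 0, 0, 0, 0, 0, 20], [0, 0, 0, 0, 0, 0, 20]]])

```text
time_s: 14.22
eef_pos: [0.501, 0.0396, 0.1346]
ee_rot: [0.603, 0.798, -0.0, 0.0]
ft_force: [0.7, -0.4, -2.8]
grip_width: 0.313
```

```bash
python3 - <<'E'
from h import *
s=r.observe();print(s['time_s'],s['eef_pos'],s['ft_force'],s['grip_width'])
im,d=snap('wrist','w9.png'); np.savez('w9.npz',im=im,d=d,p=s['eef_pos'],q=s['ee_rot'])
plan([(0.5004,0.0405,0.135,106.1)],jaw=20)
E
python3 chk.py w9.npz 127
```

```text
14.225 [0.50102069 0.03960496 0.13458119] [ 0.71925085 -0.40843737 -2.76135291] 0.31324764369379854
from [0.501  0.0393 0.1346] rows 1
[[[1.4,-0.3,-0.4,0,0,-0.005,20]]]
rim [ 253   15  132  204 6767] x [-40.2  69.1] y [-41.8  42.1] z 52.5 rect [ 1.1 -0. ] [137.6  84.9] 0.3
battery [ 329   27   36   51 1637] x [30.4 58.7] y [-26.9  -6. ] z 70.4 rect [ 44.6 -16.7] [21.3 28.8] 89.9
board [ 264  186  115   59 3204] x [-52.3 -25.1] y [-28.4  27.1] z 126.6 rect [-39.9  -0.6] [30.7 56.6] 0.6
boardall [ 264  186  115   59 4103] x [-53.9 -25.1] y [-28.4  27. ] z 126.8 rect [-39.9  -0.6] [30.8 56.6] 0.4
```

View pics/w9.png

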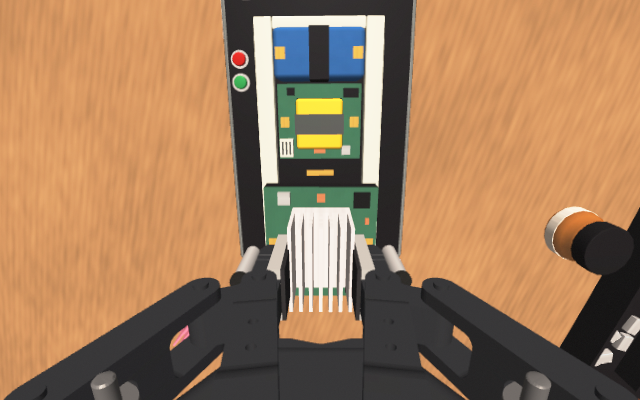

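Request:
servo_tool(increments=[[[0.3, -0.5, 15, 0, 0, -0.005, 20], [0, 0, 20, 0, 0, 0, 20], [0, 0, 15, 0, 0, 0, 20], [0, 0, 7, 0, 0, 0, 20], [0, 0, 3.5, 0, 0, 0, 20], [0, 0, 0, 0, 0, 0, 20]]])

```text
time_s: 15.02
eef_pos: [0.5007, 0.0401, 0.0743]
ee_rot: [0.6, 0.8, 0.0, 0.0]
ft_force: [-0.1, -0.6, -2.3]
grip_width: 0.313
```

Run:
```python
from h import *
s=r.observe();print(s['time_s'],s['eef_pos'],s['ft_force'],s['grip_width'])
im,d=snap('wrist','w10.png'); np.savez('w10.npz',im=im,d=d,p=s['eef_pos'],q=s['ee_rot'])
from chk import *
im,d,P=nestfit('w10.npz');Q=J(P);R,G,B=[im[...,i].astype(int) for i in range(3)]
for nm,zb,lo,hi in (('ctrl',66,-62,-15),('pow',54.5,-30,35)):
    m=(d>0)&(abs(Q[...,2]-zb)<3.5)&(G>R+15)&(abs(Q[...,1])<33)&(Q[...,0]>lo)&(Q[...,0]<hi)
    rc=cv2.minAreaRect(Q[m][:,:2].astype(np.float32)); print(nm,m.sum(),rc,Q[m].min(0),Q[m].max(0))
```

```text
15.025 [0.50067105 0.04014239 0.07428612] [-0.12424458 -0.57612888 -2.31276005] 0.3130127460025037
ctrl 3188 ((-39.21930694580078, -0.2789287567138672), (30.139238357543945, 56.37166976928711), 0.5184851884841919) [-54.53717833 -28.43804521  62.52204297] [-24.05349712  27.84187461  69.14500345]
pow 5228 ((0.3688468933105469, 1.0838871002197266), (58.47119140625, 58.978694915771484), 89.90170288085938) [-29.07029235 -28.17822374  51.90738442] [29.83755004 30.37002316 57.98058229]
```

View pics/w10.png

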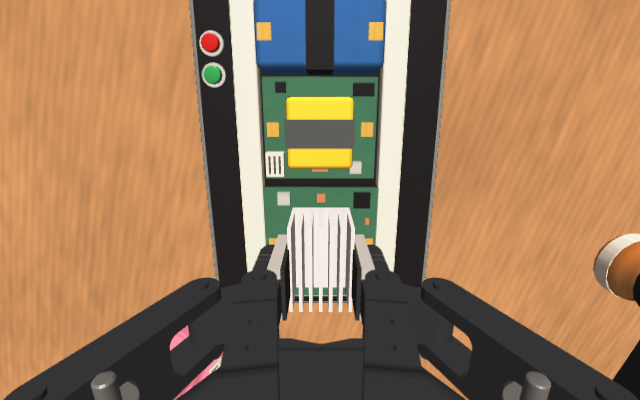

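The control board's far edge is at -24.1 against the power board's edge near -22.7, y is -0.3, and a dark gap shows at row 183. Setting it down.

Request:
servo_tool(increments=[[[-0.4, -0.2, 3, 0, 0, 0, 20], [0, 0, 3, 0, 0, 0, 20], [0, 0, 2.5, 0, 0, 0, 20], [0, 0, 2, 0, 0, 0, 20], [0, 0, 1.2, 0, 0, 0, 20], [0, 0, 0, 0, 0, 0, 20]]])

```text
time_s: 15.82
eef_pos: [0.5005, 0.0398, 0.0625]
ee_rot: [0.6, 0.8, -0.0, 0.0]
ft_force: [-0.7, -0.3, 0.9]
grip_width: 0.316
```

Request:
servo_tool(increments=[[[0, 0, 0.3, 0, 0, 0, 20], [0, 0, 0, 0, 0, 0, 50], [0, 0, 0, 0, 0, 0, 50], [0, 0, -8, 0, 0, 0, 50], [0, 0, -25, 0, 0, 0, 60], [0, 0, -45, 0, 0, 0, 60], [0, 0, 0, 0, 0, 0, 60]]])

```text
time_s: 16.7
eef_pos: [0.5015, 0.0399, 0.143]
ee_rot: [0.6, 0.8, 0.001, 0.002]
ft_force: [0.7, -0.2, -0.7]
grip_width: 0.703
```

Run:
```python
from h import *
s=r.observe();print(s['time_s'],s['eef_pos'],s['ft_force'],s['grip_width'],s['joint_positions'].round(3))
im,d=snap('wrist','w11.png'); np.savez('w11.npz',im=im,d=d,p=s['eef_pos'],q=s['ee_rot'])
from chk import *
im,d,P=nestfit('w11.npz');Q=J(P);R,G,B=[im[...,i].astype(int) for i in range(3)]
for nm,zb,lo,hi in (('ctrl',54.5,-86,-23.3),('pow',54.5,-23.3,35)):
    m=(d>0)&(abs(Q[...,2]-zb)<3.5)&(G>R+15)&(abs(Q[...,1])<33)&(Q[...,0]>lo)&(Q[...,0]<hi)
    n_,l,s_,_=cv2.connectedComponentsWithStats(m.astype(np.uint8));m=l==1+np.argmax(s_[1:,4])
    rc=cv2.minAreaRect(Q[m][:,:2].astype(np.float32)); print(nm,m.sum(),rc,np.median(Q[m][:,2]))
snap('side','s11.png')
```

```text
16.7 [0.50154976 0.03987724 0.14295888] [ 0.70323606 -0.22196212 -0.68634641] 0.7034023154549698 [-0.286  0.754  0.262  1.862 -0.338  0.564  0.478]
ctrl 2309 ((-54.52852249145508, -0.09119987487792969), (56.131568908691406, 59.714866638183594), 89.76345825195312) 54.5817820604649
pow 2801 ((2.7782630920410156, 0.1372528076171875), (50.148441314697266, 56.38495635986328), 0.1482926309108734) 54.528711323508396
```

View pics/w11.png

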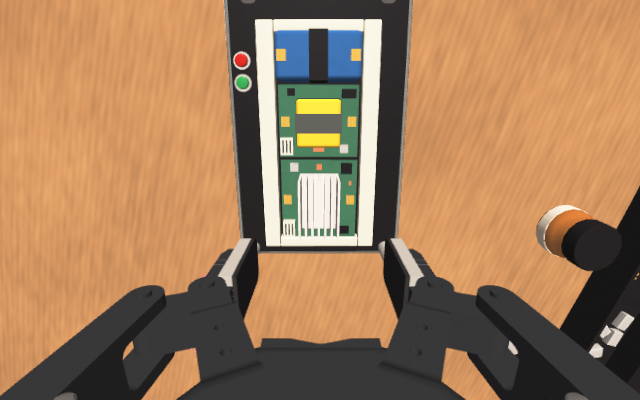

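View pics/s11.png

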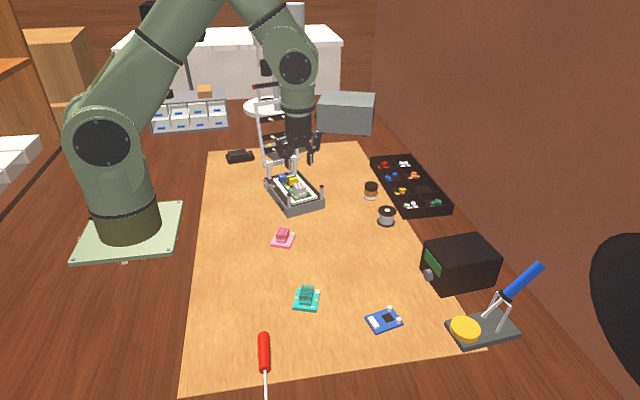

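Both boards sit flat: control centre (-54.5,-0.1), power centre (2.8,0.1), tops at 54.5 mm, connectors on the lamp side. Next I turn the jaws across the handle bar and hover above it.

Run:
```python
from h import *
plan([(0.501,0.04,0.30,126),(0.49,0.08,0.43,146),(0.4442,0.2355,0.43,196.1)],jaw=60)
```

```text
from [0.5005 0.04   0.1405] rows 11
[[[-0.0,0.2,-53.2,0,0,-0.115,60],[-0.1,0.2,-53.2,0,0,-0.115,60],[-0.1,0.1,-53.2,0,0,-0.115,60],[12.9,4.9,-43.3,0,0,-0.116,60],[12.3,6.3,-43.3,0,0,-0.116,60],[11.5,7.7,-43.3,0,0,-0.116,60],[25.0,20.7,-0.0,0,0,-0.175,60],[21.0,24.7,-0.0,0,0,-0.175,60]]]
[[[16.4,28.0,-0.0,0,0,-0.175,60],[11.3,30.4,-0.0,0,0,-0.175,60],[5.8,31.9,-0.0,0,0,-0.175,60]]]
```

Request:
servo_tool(increments=[[[0, 0, -53.2, 0, 0, -0.115, 60], [0, 0, -53.2, 0, 0, -0.115, 60], [0, 0, -53.2, 0, 0, -0.115, 60], [12.9, 4.9, -43.3, 0, 0, -0.116, 60], [12.3, 6.3, -43.3, 0, 0, -0.116, 60], [11.5, 7.7, -43.3, 0, 0, -0.116, 60], [25.0, 20.7, 0, 0, 0, -0.175, 60], [21.0, 24.7, 0, 0, 0, -0.175, 60]]])

```text
time_s: 17.8
eef_pos: [0.471, 0.143, 0.4291]
ee_rot: [0.119, 0.993, -0.0, -0.0]
ft_force: [0.6, 0.3, 0.3]
grip_width: 0.704
```

Request:
servo_tool(increments=[[[16.4, 28.0, 0, 0, 0, -0.175, 60], [11.3, 30.4, 0, 0, 0, -0.175, 60], [5.8, 31.9, 0, 0, 0, -0.175, 60], [0, 0, 0, 0, 0, 0, 60], [0, 0, 0, 0, 0, 0, 60]]])

```text
time_s: 18.42
eef_pos: [0.4441, 0.2348, 0.4291]
ee_rot: [-0.139, 0.99, -0.0, -0.0]
ft_force: [-0.2, -0.9, 0.6]
grip_width: 0.702
```

Run:
```python
from h import *
s=r.observe();print(s['time_s'],s['eef_pos'],s['joint_positions'].round(3))
im,d=snap('wrist','w12.png'); np.savez('w12.npz',im=im,d=d,p=s['eef_pos'],q=s['ee_rot'])
plan([(0.4442,0.2355,0.43,196.1)],jaw=60)
from chk import *
im,d,P=nestfit('w12.npz');Q=J(P)
m=(d>0)&(Q[...,2]>325)&(Q[...,2]<365)&(abs(Q[...,1])<75)&(abs(Q[...,0]-149)<40)
m[240:]=False
X=Q[m];print(m.sum(),np.percentile(X,[2,50,98],axis=0).round(1))
t=X[X[:,2]>np.percentile(X[:,2],90)];print(np.median(t,axis=0),t.min(0),t.max(0))
```

```text
18.425 [0.44412089 0.23483935 0.42905844] [-0.515  0.427 -0.064  1.312  0.027  1.404  1.272]
from [0.4442 0.2347 0.4292] rows 1
[[[-0.2,0.8,-0.8,0,0,-0.003,60]]]
2262 [[142.  -28.1 341.6]
 [148.3  19.1 345.8]
 [155.   59.3 348. ]]
[148.91187908  25.12808289 347.57814661] [144.26594011 -28.85253709 347.243333  ] [151.87318711  60.0044201  349.34416508]
```

View pics/w12.png

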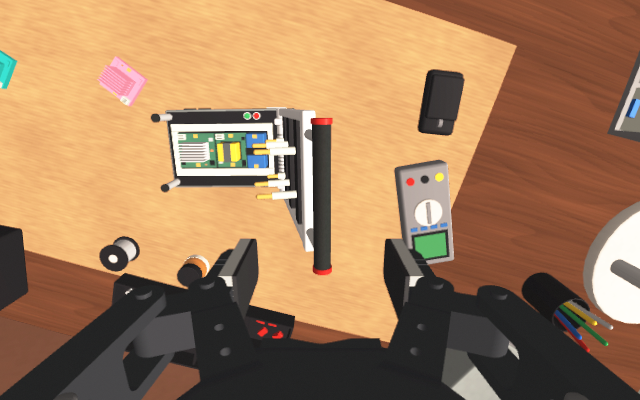

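The bar measures at jig x 148.6 with its top at z 347.6, as expected for 1.80 rad, and appears between the fingers at u≈321. Descending to grip it.

Request:
servo_tool(increments=[[[0, 0.5, 35, 0, 0, 0, 60], [0, 0, 35, 0, 0, 0, 60], [0, 0, 22, 0, 0, 0, 60], [0, 0, 12, 0, 0, 0, 60], [0, 0, 3, 0, 0, 0, 60], [0, 0, 0, 0, 0, 0, 60]]])

```text
time_s: 19.23
eef_pos: [0.444, 0.2359, 0.3231]
ee_rot: [-0.139, 0.99, 0.0, 0.0]
ft_force: [0.1, -0.1, -0.6]
grip_width: 0.707
```

Request:
servo_tool(increments=[[[0, 0, 0, 0, 0, 0, 20], [0, 0, 0, 0, 0, 0, 10], [0, 0, 0, 0, 0, 0, 10], [0, 0, 0, 0, 0, 0, 8], [0, 0, 0, 0, 0, 0, 8], [0, 0, 0, 0, 0, 0, 8]]])

```text
time_s: 19.98
eef_pos: [0.4439, 0.2358, 0.323]
ee_rot: [-0.14, 0.99, -0.0, 0.0]
ft_force: [-0.7, -2.8, 5.3]
grip_width: 0.139
```

Run:
```python
from h import *
s=r.observe();print(s['time_s'],s['eef_pos'],s['joint_positions'].round(3),s['ft_force'],s['moment'],s['grip_width'])
im,d=snap('wrist','w13.png')
```

```text
19.975 [0.44386118 0.23576031 0.32295919] [-0.512  0.494 -0.07   1.577  0.038  1.071  1.26 ] [-0.69086408 -2.849926    5.33911036] [-0.32680502  0.21573365  0.02465501] 0.13866201550489082
```

View pics/w13.png

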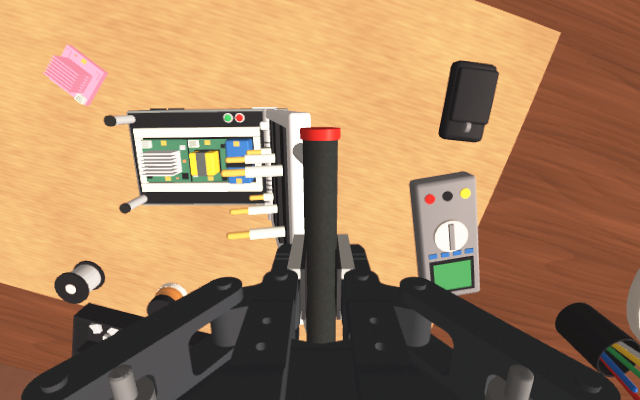

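The bar is held at opening 0.139, midway between the pads. Generating the closing arc.

Run:
```python
import numpy as np
steps=[.02,.04,.05]+[.065]*21+[.055,.045]
A=[1.8]
for s in steps: A.append(A[-1]-s)
print(A[-1])
A=np.array(A); x=92-250*np.cos(A); z=97+250*np.sin(A)
rows=[[0,round(a,1),round(-b,1),0,0,0,8] for a,b in zip(np.diff(x),np.diff(z))]
for i in range(0,len(rows),8): print('[['+','.join(str(q).replace(' ','') for q in rows[i:i+8])+']]', A[min(i+8,len(rows))].round(3))
```

```text
0.22500000000000092
[[[0,np.float64(-4.9),np.float64(-1.1),0,0,0,8],[0,np.float64(-9.8),np.float64(-1.9),0,0,0,8],[0,np.float64(-12.4),np.float64(-1.8),0,0,0,8],[0,np.float64(-16.2),np.float64(-1.4),0,0,0,8],[0,np.float64(-16.2),np.float64(-0.4),0,0,0,8],[0,np.float64(-16.2),np.float64(0.7),0,0,0,8],[0,np.float64(-16.2),np.float64(1.8),0,0,0,8],[0,np.float64(-16.0),np.float64(2.8),0,0,0,8]]] 1.365
[[[0,np.float64(-15.8),np.float64(3.8),0,0,0,8],[0,np.float64(-15.5),np.float64(4.9),0,0,0,8],[0,np.float64(-15.2),np.float64(5.8),0,0,0,8],[0,np.float64(-14.7),np.float64(6.8),0,0,0,8],[0,np.float64(-14.3),np.float64(7.8),0,0,0,8],[0,np.float64(-13.7),np.float64(8.7),0,0,0,8],[0,np.float64(-13.1),np.float64(9.5),0,0,0,8],[0,np.float64(-12.5),np.float64(10.4),0,0,0,8]]] 0.845
[[[0,np.float64(-11.8),np.float64(11.2),0,0,0,8],[0,np.float64(-11.0),np.float64(11.9),0,0,0,8],[0,np.float64(-10.2),np.float64(12.6),0,0,0,8],[0,np.float64(-9.4),np.float64(13.2),0,0,0,8],[0,np.float64(-8.5),np.float64(13.8),0,0,0,8],[0,np.float64(-7.6),np.float64(14.4),0,0,0,8],[0,np.float64(-6.7),np.float64(14.8),0,0,0,8],[0,np.float64(-5.7),np.float64(15.2),0,0,0,8]]] 0.325
[[[0,np.float64(-4.0),np.float64(13.1),0,0,0,8],[0,np.float64(-2.8),np.float64(10.9),0,0,0,8]]] 0.225
```

Request:
servo_tool(increments=[[[0, -4.9, -1.1, 0, 0, 0, 8], [0, -9.8, -1.9, 0, 0, 0, 8], [0, -12.4, -1.8, 0, 0, 0, 8], [0, -16.2, -1.4, 0, 0, 0, 8], [0, -16.2, -0.4, 0, 0, 0, 8], [0, -16.2, 0.7, 0, 0, 0, 8], [0, -16.2, 1.8, 0, 0, 0, 8], [0, -16.0, 2.8, 0, 0, 0, 8]]])

```text
time_s: 21.02
eef_pos: [0.4742, 0.1322, 0.3247]
ee_rot: [-0.14, 0.99, 0.001, 0.001]
ft_force: [1.4, 6.0, 5.4]
grip_width: 0.136
```

```bash
cat > lid.py <<'E'
from h import *
from chk import *
s=r.observe(); q=J(np.array(s['eef_pos'])); b=q[2]+17.5
print(s['time_s'],'jig',q.round(1),'ang x',np.arccos(np.clip((92-q[0])/250,-1,1)).round(3),'ang z',np.arctan2(b-97,92-q[0]).round(3),'rad',np.hypot(b-97,92-q[0]).round(1),'F',s['ft_force'].round(1),'M',s['moment'].round(2),'w',s['grip_width'],s['joint_positions'].round(2))
print(Ro.from_quat(s['ee_rot']).as_matrix().round(3).tolist())
E
python3 lid.py
```

```text
21.025 jig [ 4.130e+01 -1.000e-01  3.247e+02] ang x 1.367 ang z 1.367 rad 250.4 F [1.4 6.  5.4] M [ 1.9  -0.19  0.03] w 0.13573880995562293 [-0.3   0.47 -0.07  1.61  0.03  1.06  1.48]
[[-0.961, -0.277, 0.002], [-0.277, 0.961, 0.002], [-0.002, 0.001, -1.0]]
```

The hold is good: lid at 1.367 rad as planned, with small forces. Continuing.

Request:
servo_tool(increments=[[[0, -15.8, 3.8, 0, 0, 0, 8], [0, -15.5, 4.9, 0, 0, 0, 8], [0, -15.2, 5.8, 0, 0, 0, 8], [0, -14.7, 6.8, 0, 0, 0, 8], [0, -14.3, 7.8, 0, 0, 0, 8], [0, -13.7, 8.7, 0, 0, 0, 8], [0, -13.1, 9.5, 0, 0, 0, 8], [0, -12.5, 10.4, 0, 0, 0, 8]]])

```text
time_s: 22.02
eef_pos: [0.506, 0.0222, 0.2664]
ee_rot: [-0.14, 0.99, 0.001, 0.001]
ft_force: [5.2, -4.9, 16.4]
grip_width: 0.14
```

```bash
python3 lid.py
```

```text
22.025 jig [-7.320e+01 -2.000e-01  2.664e+02] ang x 0.849 ang z 0.847 rad 249.4 F [ 5.2 -4.9 16.4] M [-0.92 -0.81  0.  ] w 0.1397084169438042 [-0.07  0.56 -0.07  1.67  0.04  0.91  1.7 ]
[[-0.961, -0.277, 0.002], [-0.277, 0.961, 0.001], [-0.002, 0.001, -1.0]]
```

Request:
servo_tool(increments=[[[0, -11.8, 11.2, 0, 0, 0, 8], [0, -11.0, 11.9, 0, 0, 0, 8], [0, -10.2, 12.6, 0, 0, 0, 8], [0, -9.4, 13.2, 0, 0, 0, 8], [0, -8.5, 13.8, 0, 0, 0, 8], [0, -7.6, 14.4, 0, 0, 0, 8], [0, -6.7, 14.8, 0, 0, 0, 8], [0, -5.7, 15.2, 0, 0, 0, 8]]])

```text
time_s: 23.02
eef_pos: [0.5258, -0.0459, 0.1592]
ee_rot: [-0.14, 0.99, 0.0, 0.001]
ft_force: [3.0, 6.8, 8.7]
grip_width: 0.14
```

```bash
python3 lid.py; python3 -c "
from h import *
snap('wrist','w14.png');snap('side','s14.png')"
```

```text
23.025 jig [-144.2   -0.3  159.2] ang x 0.334 ang z 0.325 rad 249.3 F [3.  6.8 8.7] M [ 2.13 -0.48  0.04] w 0.13991462070723193 [ 0.06  0.74 -0.07  1.75  0.07  0.65  1.81]
[[-0.961, -0.277, 0.002], [-0.277, 0.961, 0.001], [-0.002, 0.0, -1.0]]
```

View pics/w14.png

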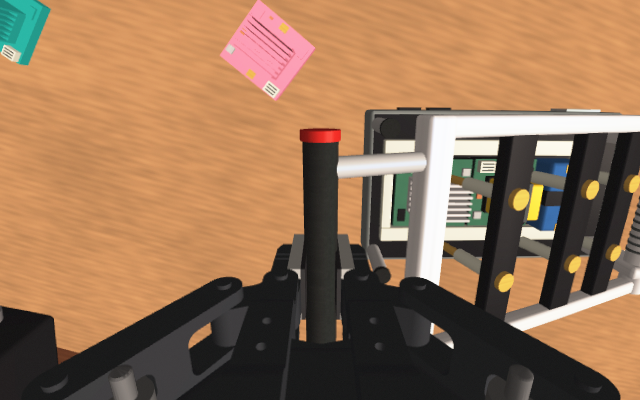

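View pics/s14.png

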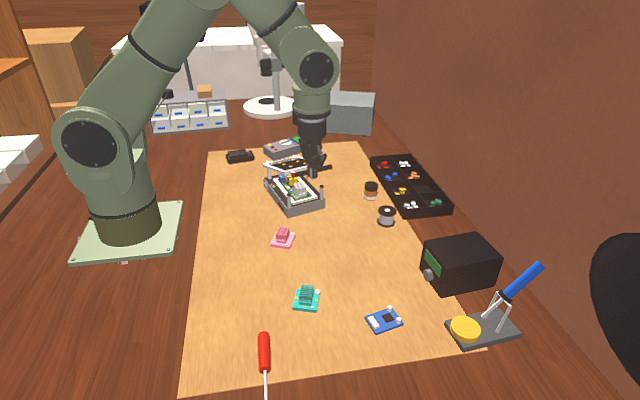

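Both pictures show the lid frame nearly down with the boards undisturbed beneath, and the bar still between the pads. Finishing slowly.

Request:
servo_tool(increments=[[[0, -4.0, 13.1, 0, 0, 0, 8], [0, -3.0, 12.1, 0, 0, 0, 8], [0, -2.4, 12.3, 0, 0, 0, 8], [0, -1.5, 9.9, 0, 0, 0, 8], [0, -0.9, 7.5, 0, 0, 0, 8], [0, -0.4, 5.0, 0, 0, 0, 8], [0, -0.3, 5.0, 0, 0, 0, 8], [0, -0.2, 3.7, 0, 0, 0, 8]]])

```text
time_s: 24.12
eef_pos: [0.5296, -0.0588, 0.091]
ee_rot: [-0.14, 0.99, -0.0, 0.001]
ft_force: [4.9, 1.3, 9.1]
grip_width: 0.143
```

```bash
python3 lid.py
```

```text
24.125 jig [-157.6   -0.4   91. ] ang x 0.06 ang z 0.046 rad 249.8 F [4.9 1.3 9.1] M [ 0.51 -0.74  0.02] w 0.14274553262039688 [ 0.08  0.85 -0.06  1.79  0.09  0.5   1.81]
[[-0.961, -0.277, 0.003], [-0.277, 0.961, -0.0], [-0.003, -0.001, -1.0]]
```

Request:
servo_tool(increments=[[[0, -0.2, 3, 0, 0, 0, 8], [0, 0, 3, 0, 0, 0, 8], [0, 0, 2.5, 0, 0, 0, 8], [0, 0, 2, 0, 0, 0, 8], [0, 0, 1, 0, 0, 0, 8], [0, 0, 0, 0, 0, 0, 8]]])

```text
time_s: 24.88
eef_pos: [0.5298, -0.0593, 0.0797]
ee_rot: [-0.14, 0.99, -0.001, 0.001]
ft_force: [4.3, -1.2, 10.3]
grip_width: 0.139
```

```bash
python3 lid.py
```

```text
24.875 jig [-158.1   -0.4   79.7] ang x 0.0 ang z 0.001 rad 250.1 F [ 4.3 -1.2 10.3] M [-0.23 -0.86 -0.01] w 0.13866386191509378 [ 0.08  0.87 -0.06  1.8   0.1   0.47  1.81]
[[-0.961, -0.276, 0.003], [-0.276, 0.961, -0.001], [-0.003, -0.001, -1.0]]
```

Request:
servo_tool(increments=[[[0, 0, 0.7, 0, 0, 0, 8], [0, 0, 0.7, 0, 0, 0, 8], [0, 0, 0.6, 0, 0, 0, 8], [0, 0, 0, 0, 0, 0, 8]]])

```text
time_s: 25.38
eef_pos: [0.5297, -0.0593, 0.0778]
ee_rot: [-0.139, 0.99, -0.001, 0.001]
ft_force: [3.9, -0.0, 12.3]
grip_width: 0.138
```

```bash
python3 lid.py
```

```text
25.375 jig [-158.1   -0.4   77.8] ang x 0.0 ang z -0.007 rad 250.2 F [ 3.9 -0.  12.3] M [-0.25 -0.81  0.08] w 0.137710213418439 [ 0.08  0.88 -0.06  1.8   0.1   0.47  1.81]
[[-0.961, -0.276, 0.003], [-0.276, 0.961, -0.001], [-0.003, -0.002, -1.0]]
```

Request:
servo_tool(increments=[[[0, 0, 0.8, 0, 0, 0, 8], [0, 0, 0.8, 0, 0, 0, 8], [0, 0, 0.6, 0, 0, 0, 8], [0, 0, 0, 0, 0, 0, 8]]])

```text
time_s: 25.88
eef_pos: [0.5297, -0.0593, 0.0756]
ee_rot: [-0.139, 0.99, -0.001, 0.001]
ft_force: [3.7, -1.5, 13.5]
grip_width: 0.139
```

```bash
python3 lid.py;  python3 -c "
from h import *
s=r.observe();im,d=snap('wrist','w15.png');np.savez('w15.npz',im=im,d=d,p=s['eef_pos'],q=s['ee_rot']);snap('side','s15.png')
from chk import *
im,d,P=nestfit('w15.npz');Q=J(P);ok=d>0
m=ok&(abs(Q[...,0]+158)<9)&(Q[...,2]>85)&(Q[...,2]<130);m[235:]=0
print('bar top',np.percentile(Q[m],[2,50,98],axis=0).round(1))
for lo,hi in ((-112,-100),(-60,-50),(0,20),(40,60)):
  m=ok&(Q[...,0]>lo)&(Q[...,0]<hi)&(Q[...,2]>85)&(abs(Q[...,1])<70); print(lo,np.percentile(Q[m][:,2],[50,95,99]).round(1))
"
```

```text
25.875 jig [-158.1   -0.4   75.6] ang x 0.0 ang z -0.016 rad 250.2 F [ 3.7 -1.5 13.5] M [-0.15 -0.71  0.07] w 0.13857059632702454 [ 0.08  0.88 -0.06  1.8   0.1   0.46  1.81]
[[-0.961, -0.276, 0.003], [-0.276, 0.961, -0.001], [-0.003, -0.002, -1.0]]
bar top [[-165.4   21.1   98. ]
 [-158.2   42.6  103.6]
 [-150.3   59.5  105.8]]
-112 [104.  167.1 169. ]
-60 [101.5 104.5 105.1]
0 [85.5 96.1 99.6]Traceback (most recent call last):
  File "<string>", line 9, in <module>
    m=ok&(Q[...,0]>lo)&(Q[...,0]<hi)&(Q[...,2]>85)&(abs(Q[...,1])<70); print(lo,np.percentile(Q[m][:,2],[50,95,99]).round(1))
                                                                                ~~~~~~~~~~~~~^^^^^^^^^^^^^^^^^^^^^^
    return _quantile_unchecked(
        a, q, axis, out, overwrite_input, method, keepdims, weights)
    return _ureduce(a,
                    func=_quantile_ureduce_func,
    ...<5 lines>...
                    overwrite_input=overwrite_input,
                    method=method)
    r = func(a, **kwargs)
    result = _quantile(arr,
                       quantiles=q,
    ...<2 lines>...
                       out=out,
                       weights=wgt)
    slices_having_nans = np.isnan(arr[-1, ...])
                                  ~~~^^^^^^^^^
IndexError: index -1 is out of bounds for axis 0 with size 0
```

View pics/w15.png

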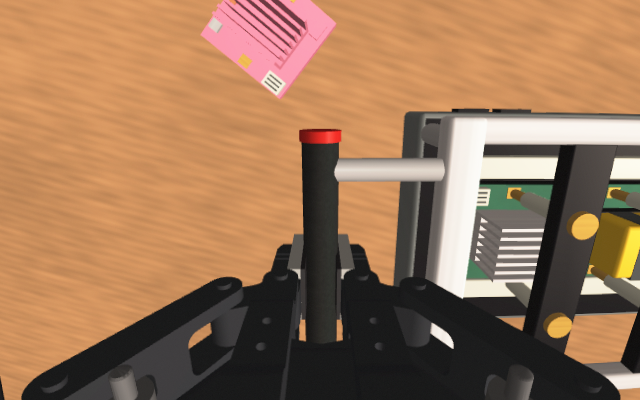

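View pics/s15.png

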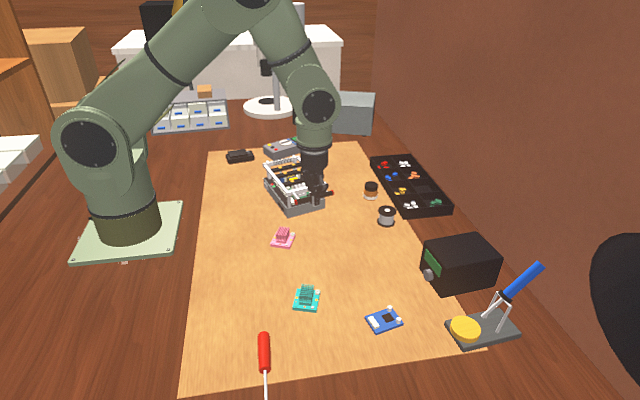

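```bash
python3 -c "
from h import *
from chk import *
for f,xc,zl in (('w12.npz',148.7,330),('w15.npz',-158,90)):
  im,d,P=nestfit(f);Q=J(P);ok=d>0
  m=ok&(abs(Q[...,0]-xc)<1.5)&(Q[...,2]>zl)&(Q[...,2]<zl+40)&(Q[...,1]>15)&(Q[...,1]<56);m[235:]=0
  print(f,m.sum(),np.percentile(Q[m][:,2],[10,50,90]).round(2))
# lid frame tops vs x, along side rails
m=ok&(Q[...,2]>95)&(Q[...,2]<112)&(im.min(2)>120)&(Q[...,0]>-120)
X=Q[m]
for lo in range(-120,0,10):
  k=(X[:,0]>lo)&(X[:,0]<lo+10)
  if k.sum()>20: print(lo,k.sum(),np.percentile(X[k,2],[50,90]).round(1),np.median(X[k,1]).round(0))
"
```

```text
w12.npz 231 [345.87 346.75 347.66]
w15.npz 735 [103.85 104.64 105.41]
-120 1474 [103. 104.] 43.0
-110 4672 [103.5 104.2] 32.0
-100 928 [102.5 103.3] 59.0
-90 730 [102.2 103. ] 60.0
-80 700 [102.1 103. ] 60.0
-70 690 [102.2 103. ] 60.0
-60 664 [102.1 103. ] 60.0
-50 617 [102.  102.8] 60.0
-40 69 [101.7 102.4] 58.0
-20 221 [101.7 102.5] -57.0
-10 221 [101.8 102.4] -59.0
```

Request:
servo_tool(increments=[[[0, 0, 1, 0, 0, 0, 8], [0, 0, 1, 0, 0, 0, 8], [0, 0, 1, 0, 0, 0, 8], [0, 0, 0, 0, 0, 0, 8]]])

```text
time_s: 26.48
eef_pos: [0.5298, -0.0593, 0.0732]
ee_rot: [-0.14, 0.99, -0.001, 0.002]
ft_force: [0.5, -0.4, 27.0]
grip_width: 0.14
```

```bash
python3 lid.py
cat > bar.py <<'E'
from h import *
from chk import *
s=r.observe();im,d=vision.get_image('wrist');np.savez('wb.npz',im=im,d=d,p=s['eef_pos'],q=s['ee_rot'])
for f in ('w15.npz','wb.npz'):
  im,d,P=nestfit(f);Q=J(P);ok=d>0
  m=ok&(abs(Q[...,0]+158)<1.5)&(Q[...,2]>90)&(Q[...,2]<130)&(Q[...,1]>15)&(Q[...,1]<56);m[235:]=0
  print('bar',np.percentile(Q[m][:,2],[10,50,90]).round(2))
  m=ok&(Q[...,2]>95)&(Q[...,2]<112)&(im.min(2)>120)&(Q[...,0]>-100)&(Q[...,0]<-10)
  c=np.polyfit(Q[m][:,0],Q[m][:,2],1); print('slope',c)
E
python3 bar.py
```

```text
26.475 jig [-158.1   -0.4   73.2] ang x 0.0 ang z -0.025 rad 250.2 F [ 0.5 -0.4 27. ] M [-0.06  0.03  0.07] w 0.13963728680769105 [ 0.08  0.88 -0.05  1.8   0.1   0.46  1.81]
[[-0.961, -0.276, 0.003], [-0.276, 0.961, -0.001], [-0.003, -0.002, -1.0]]
bar [103.85 104.64 105.41]
slope [-7.81724893e-03  1.01584276e+02]
bar [101.44 102.25 103.03]
slope [1.4395017e-03 1.0070715e+02]
```

The force jumped to 27 N and the bar dropped another 2.4 mm, so the lid is now on its stop. Rails are level (slope 0.001). I'll hold briefly and check it stays steady.

Request:
servo_tool(increments=[[[0, 0, 0.3, 0, 0, 0, 8], [0, 0, 0, 0, 0, 0, 8], [0, 0, 0, 0, 0, 0, 8], [0, 0, 0, 0, 0, 0, 8], [0, 0, 0, 0, 0, 0, 8], [0, 0, 0, 0, 0, 0, 8], [0, 0, 0, 0, 0, 0, 8]]])

```text
time_s: 27.4
eef_pos: [0.5298, -0.0593, 0.073]
ee_rot: [-0.14, 0.99, -0.001, 0.002]
ft_force: [-1.4, -0.5, 28.4]
grip_width: 0.141
```

```bash
python3 lid.py; python3 bar.py; python3 -c "
from h import *
im,d=snap('top','t16.png');cv2.imwrite('pics/t16z.png',cv2.resize(im[130:270,170:470,::-1],None,fx=2.6,fy=2.6,interpolation=cv2.INTER_CUBIC))
im,d=snap('wrist','w16.png')"
```

```text
27.4 jig [-158.1   -0.5   73. ] ang x 0.0 ang z -0.026 rad 250.2 F [-1.4 -0.5 28.4] M [0.04 0.14 0.11] w 0.14138245589505088 [ 0.08  0.89 -0.05  1.8   0.1   0.46  1.81]
[[-0.961, -0.276, 0.004], [-0.276, 0.961, -0.001], [-0.003, -0.002, -1.0]]
bar [103.85 104.64 105.41]
slope [-7.81724747e-03  1.01584239e+02]
bar [101.25 102.07 102.86]
slope [1.81089659e-03 1.00635091e+02]
```

View pics/w16.png

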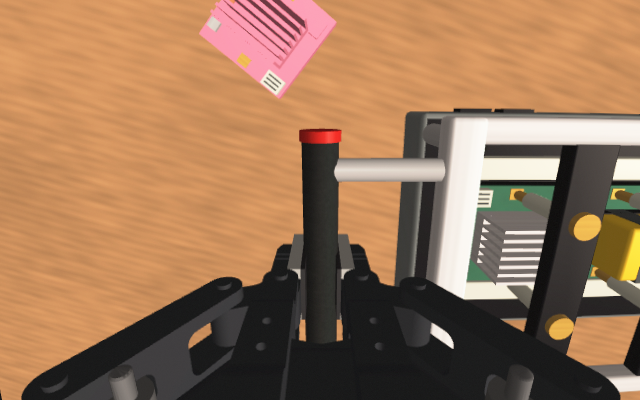

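View pics/t16z.png

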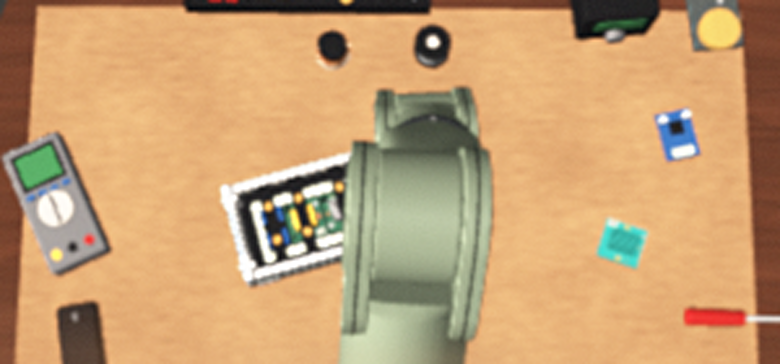

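The lid is shut and steady at 28 N, the boards are in place under the pins, and the bystanders are unmoved. Handing in.

```bash
python3 -c "
from rig import r
print(r.finish_job())"
```

```text
the job is handed in; nothing more can be done
None
```

I fitted both boards into the nest and closed the lid smoothly. I handed the job in at about 27.5 s with the gripper still holding the bar down; no verdict came back.

**Boards, lid open:**
- The power board measured jig (2.8, 0.1) mm and the control board (-54.5, -0.1) mm, against targets of (3, 0) and (-54, 0).
- Both board tops were at 54.5 mm, so they lay flat on the nest floor, with their connectors on the lamp side.
- The battery stayed at x ≈ 45 mm.

**Lid:**
- The final push jumped from 13 N to 27–28 N at the stop and held steady for about 0.9 s.
- The lid's side rails measured level to about 0.002 rad.

**What disagreed or was not checked:**
- The angle worked out from the arm's position already read 0 about 6 mm before the stop. The bar was sitting a few mm higher in the grip than I had assumed, so I went by the camera measurements and the force instead.
- I had no direct reading of the pin force on each board. The last pictures show only some of the pins, those over the control board and the near end of the power board.
- The last pictures show no disturbed bystanders, but I checked that by eye and did not measure it.

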